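# Fit a push-in castor and tug-check it

### The arm

A 7-joint arm with a two-finger parallel gripper is mounted at the origin on the work surface. World frame = base frame: x ahead of the robot, y to its left, z up, the work surface at z = 0. Lengths are in m, angles in rad, forces in N, time in s.
With the tool pointing down it reaches from about 0.4 to 0.85 m from the base axis. Payload 10.4 kg.
Tool frame: the origin (TCP) lies midway between the tips of the shut fingers; the grasp point (between the pads) lies 19 mm behind it (manip.tcp_to_grasp is the distance from the TCP to the grasp point, in m); x points along the fingers, y is the direction in which the jaws open and shut, and the axes are right-handed (so a half turn about x gives the same grasp; the last joint's range is limited). The gripper opens to 85 mm and grips with 20 to 120 N. Pads are 22 mm wide; open, the fingers measure 114 mm over their backs; the gripper's body (76 mm by 85 mm) begins 54 mm behind the grasp point. The pads swing forward as they close: fully open they stand 13 mm farther back than shut.
Start: joints at [1.151, 0.332, -0.065, 1.46, 0.022, 1.35, -0.088], TCP at [0.242, -0.576, 0.192] pointing down, gripper open.
Joint ranges: [-2.6, 2.6], [-0.5, 2.12], [-1.47, 1.34], [0.16, 2.42], [-1.27, 4.41], [0.06, 2.06], [-2.6, 2.6]. Speed limits (rad/s): [2.22, 2.22, 2.79, 2.79, 3.14, 3.14, 3.14].

### API

Orientations are given as a unit quaternion [x, y, z, w].
In Python, from workcell import monitor, viewer, manip gives the robot as it stands. The module is installed in compiled form; this text tells all that it offers.
- The arm moves only by the tool send_rows, never from a script. Its arguments are lists of equal length, an entry for each row: "grip": the closure in counts, from 0 (fully open) to 255 (shut); "offset": the shift along the tool's x, y, z in mm, a list of three; "twist": the turn about the tool's x in degrees. In form: {"grip": [grip, ...], "offset": [[tx, ty, tz], ...], "twist": [twist, ...]}. A call has exactly 5 rows; each row is the pose to reach, as a shift and turn from the pose commanded when the call began, along the tool's axes at that moment; what a row does not reach only later rows make up. A row lasts 1/12 s, in which the tool goes at most 41.7 mm and 7.16 degrees, less where a joint would pass 70% of its speed; a pose out of reach is approached as far as the arm can. A call with a gripper value outside its range is refused whole. The fingers move at their own pace and stop on an object; "newtons" is the grip in N (left out, the last holds). Time passes only in rows, so rows that repeat a pose let the fingers close, or fill a call up. It gives the time, the measured TCP pose, the force and the opening at its end, in the units of the state.
- monitor.get_obs(): the state, without advancing time (a new reading comes with each control period).
- viewer.camera(name): name is "scene" or "top"; returns (picture, depth): 400x640x3 uint8, blue, green, red; 400x640 float32, m along the optical axis (not along the pixel's ray), 0 where there is no reading.
- viewer.camera_model(name): a dict with "camera_matrix" (3x3 intrinsics, pixels), "distortion" ([k1, k2, p1, p2, k3] as OpenCV has them; the pictures are not rectified), "R" (3x3) and "t" (3): a world point X has camera coordinates R X + t. Camera axes: x right, y down, z forward; pixel columns grow to the right and rows downward; lengths in m; the calibration is good to about 2 mm. A picture is of the moment at which its call begins. camera_model takes no time and is no camera call.
- manip.hand_in(): hands the job in, once; it reports no verdict.
Trained networks look in the newest picture that a camera, given by its name, has taken for a name from the list of things; names that differ only in an ending like _2 or _b are one class to them, and where a whole thing is asked for, a point or a joint stands for the part that bears it (a point fixed in the world has none). Each returns a list of dicts, best first, with "score" (0 to 1); they miss things now and then, are a little off and sometimes report something else, mostly with a low value. They report only what shows in the picture. A call takes as long as a camera call. They do not tell look-alikes from the thing itself.
- viewer.recognise(target, camera): "box" ([left, top, width, height] in pixels, round what is visible of it).
- viewer.regions_of(target, camera): "region" (400x640 bool, what is visible of it) and "box" ([left, top, width, height] in pixels, round what is visible of it).
- viewer.spot_point(target, camera): "position" ([column, row] in pixels: a listed point, or the origin of a listed thing).
The state is a dict: "clock": time; "joint_pos": joint angles; "joint_velocities": joint speeds; "tau": joint torques, N m; "position": TCP position; "ee_rot": TCP orientation; "ft_force": force on the tool from outside, world axes, zero at the start; "torque": the same for the moment, N m; "grip_width": opening from 0.0 (shut) to 1.0 (fully open).
Only numpy, scipy, OpenCV 4.12 (cv2) and the standard library are available. Lean on these libraries where they do the work, as an engineer would, in place of code of your own. Each camera call takes 0.05 s, during which the arm holds its last target.

### The job

The stock trolley lies upside down on the bench and one of its legs still lacks its castor. Take the loose castor from the wooden block, push its stem into the empty leg socket until it snaps fully home, without ramming it, then, keeping hold of it, tug it straight up with about 12 N (at least 10, never over 15) for a second to check that it is retained. Let go and leave the castor caught in the socket and upright, and do not disturb the carton, the bottle or the screwdriver.

Things in the scene. Friction and masses are not known exactly. Their poses are not given: they have to be found in the camera images.
- castor_grip (a point): grip centre of the loose castor (steel fork, black wheel, 0.1 to 0.2 kg; starts wheel up, stem down in the block): on the stem axis, 26 mm above the flange underside. z up the stem axis. Grip the flat fork sides: 30 mm apart across y, flat 10 to 42 mm above the flange underside, 30 mm long in x. Wheel: 48 mm diameter, axle along y, 16 mm off axis to +x, its top 66 mm above the flange underside.
- castor_shoulder (a point): underside of the castor's round flange (31 mm diameter, 4 mm thick), on the stem axis; same axes. The stem reaches 42 mm down from here: 14 mm diameter, tapered tip (5 mm at its end), a snap groove 16 to 28 mm below the flange. Fully home, this point meets the socket mouth.
- kit_block: fixed wooden block 100 x 100 x 50 mm, origin at the centre of its underside; the castor's flange rests on its top, its stem hanging in a loose 19 mm hole at the centre.
- socket_mouth (a point): centre of the open top of the empty socket: dark steel sleeve, bore 16.8 mm, rim 33 mm, 46 mm deep, 13 mm proud of the empty grey square leg (36 mm wide, top 125 mm above the bench). z up the bore. Sprung catches 20 to 29 mm down: the stem meets them with its flange 10 to 16 mm above the mouth and snaps past at 8 to 12 N. Home, it has 0.5 to 5.5 mm of up-down play, then holds well over 20 N.
- socket (a joint): height of the socket sleeve on its stiff rubber bush: 0 at rest, positive when pulled up, negative when pushed down; springy, about 8 N per mm, travel -9 to +12 mm (m). Never push it down with more than about 20 N.
- leg_fit: the other front leg of the trolley with a castor already fitted (top of wheel about 0.205 m above the bench), origin at the centre of the leg's foot; leave it alone. The two front legs are 290 mm apart; two more legs with castors are 230 mm farther back.
- deck: the upturned trolley deck, fixed grey steel tray 300 x 360 x 20 mm, origin at the centre of its underside.
- carton: small upright carton 50 x 50 x 100 mm, origin at the centre of its underside; leave it alone.
- bottle: white bottle, 56 mm diameter, 130 mm high, origin at the centre of its underside; leave it alone.
- screwdriver: screwdriver with a black handle lying on the trolley deck between the legs, about 0.2 m long, origin about its middle; leave it alone.
There are look-alikes about, which are no part of the job. Of the things that look like the part that bears castor_grip, the middle-sized one is meant.

How it is judged:
By the outcome, as a careful person would: the job done as asked, in the order asked, and still so for the second after the job is handed in, with the robot touching nothing.
It also fails if it takes over 69 s, if anything falls off the work surface, if the arm or the gripper's body presses on something with over 40 N, if the wrist force passes 120 N, or if a joint passes its speed limit or range.

## Working session

There is one attempt and no reset: what is moved stays moved. The work goes in short steps, Python scripts to look and compute and a tool call to move; the robot and the scene stay as the last step left them, time stands still between calls to the robot, and variables do not carry over. Pictures are saved under pics/ and viewed, and the job is handed in when it is done.

Besides the shell and the picture viewer there is one more tool, called after "Emit:" in YAML: its name, and indented under it one key for each argument. send_rows: Moves the arm, as the interface text tells. Its arguments: {"type":"object","properties":{"grip":{"type":"array","items":{"type":"number"}},"offset":{"type":"array","items":{"type":"array","items":{"type":"number"}}},"twist":{"type":"array","items":{"type":"number"}},"newtons":{"type":"number"}},"required":["grip","offset","twist"]}

```bash
mkdir -p pics; python3 - <<'E'
from workcell import monitor, viewer, manip
import cv2,numpy as np
o=monitor.get_obs()
for k,v in o.items(): print(k,np.round(v,4))
print(manip.tcp_to_grasp)
for c in("scene","top"):
    p,d=viewer.camera(c); cv2.imwrite(f"pics/a_{c}.png",p); np.save(f"a_{c}.npy",d)
    m=viewer.camera_model(c); print(c,{k:np.round(v,4).tolist() for k,v in m.items()})
    for t in("castor_grip","castor_shoulder","socket_mouth","kit_block"):
        try: print(t,[(np.round(r["position"],1).tolist(),round(r["score"],2)) for r in viewer.spot_point(t,c)])
        except Exception as e: print(t,e)
E
```

```text
clock 0.0
joint_pos [ 1.1514  0.3329 -0.0647  1.461   0.0216  1.3499 -0.0885]
joint_velocities [ 0.0017 -0.0009 -0.0017 -0.0009 -0.0005 -0.0005 -0.    ]
tau [ 5.00000e-04 -6.25434e+01  4.95000e-02 -3.91607e+01  1.63000e-02
  9.80000e-03  0.00000e+00]
position [ 0.2413 -0.576   0.1908]
ee_rot [-0.6931 -0.1399  0.6934 -0.1389]
ft_force [-0.5198 -0.8569  0.5487]
torque [-0.0397 -0.0105 -0.0033]
grip_width 1.001
0.0187
scene {'camera_matrix': [[402.3706, 0.0, 317.3643], [0.0, 402.3706, 196.7486], [0.0, 0.0, 1.0]], 'distortion': [0.0087, 0.0, 0.0, 0.0, 0.0], 'R': [[-0.6476, 0.7618, 0.012], [0.5368, 0.4674, -0.7024], [-0.5408, -0.4485, -0.7116]], 't': [0.3514, -0.2454, 1.2946]}
castor_grip [([378.5, 265.2], 0.84), ([464.2, 235.0], 0.8), ([439.6, 266.9], 0.73)]
castor_shoulder [([448.2, 229.6], 0.9), ([437.4, 270.6], 0.72), ([372.7, 261.8], 0.55), ([331.8, 182.7], 0.39)]
socket_mouth [([232.7, 116.6], 0.65), ([275.7, 179.7], 0.24)]
kit_block [([432.2, 288.5], 0.6)]
top {'camera_matrix': [[466.6337, 0.0, 319.6335], [0.0, 466.6337, 204.302], [0.0, 0.0, 1.0]], 'distortion': [0.0459, 0.0, 0.0, 0.0, 0.0], 'R': [[-0.0031, -0.9992, -0.0408], [-0.9835, 0.0104, -0.1808], [0.1811, 0.0396, -0.9827]], 't': [0.054, 0.5513, 0.9606]}
castor_grip [([253.6, 199.0], 0.81), ([192.4, 210.2], 0.7), ([206.7, 291.9], 0.58), ([205.0, 217.3], 0.46), ([360.8, 255.7], 0.25)]
castor_shoulder [([218.5, 287.0], 0.96), ([260.8, 195.5], 0.83), ([186.3, 153.6], 0.74), ([201.6, 209.2], 0.59)]
socket_mouth [([506.4, 217.0], 0.51)]
kit_block [([203.7, 213.5], 0.6)]
```

View pics/a_scene.png

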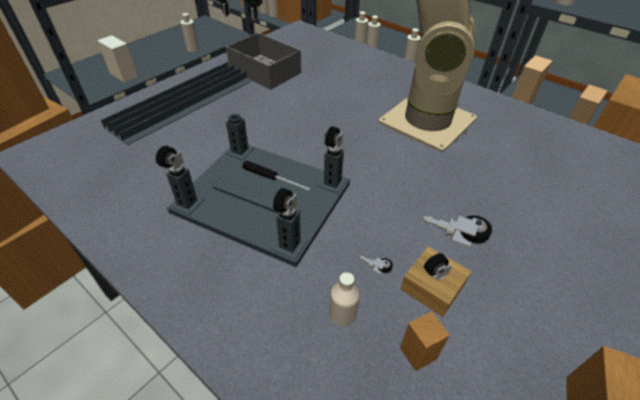

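View pics/a_top.png

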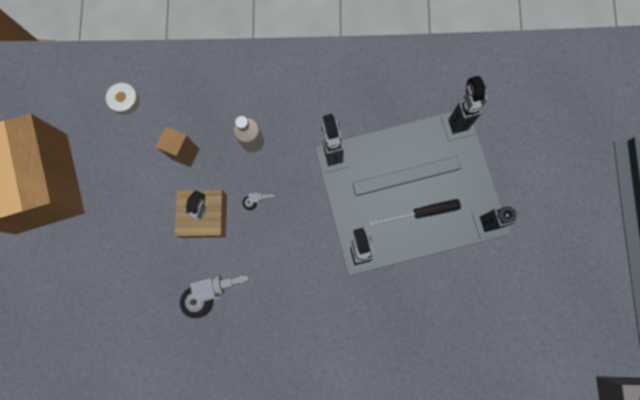

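```bash
cat > h.py <<'E'
from workcell import monitor, viewer, manip
import cv2,numpy as np
M={c:viewer.camera_model(c) for c in("scene","top")}
def nrm(c,uv):
    m=M[c]; return cv2.undistortPoints(np.array(uv,float).reshape(-1,1,2),np.array(m["camera_matrix"],float),np.array(m["distortion"],float)).reshape(-1,2)
def tri(us,ut):
    P=[np.hstack([np.array(M[c]["R"]),np.array(M[c]["t"]).reshape(3,1)]) for c in("scene","top")]
    a=nrm("scene",us).T; b=nrm("top",ut).T
    X=cv2.triangulatePoints(P[0],P[1],a,b); return (X[:3]/X[3]).T
def proj(c,X):
    m=M[c]; R=np.array(m["R"],float); 
    return cv2.projectPoints(np.array(X,float).reshape(-1,1,3),cv2.Rodrigues(R)[0],np.array(m["t"],float),np.array(m["camera_matrix"],float),np.array(m["distortion"],float))[0].reshape(-1,2)
def cloud(c,d,box=None):
    l,t,w,h=box or (0,0,640,400)
    vv,uu=np.mgrid[t:t+h,l:l+w]; uv=np.stack([uu.ravel(),vv.ravel()],1).astype(float)
    z=d[t:t+h,l:l+w].ravel(); n=nrm(c,uv)
    pc=np.c_[n*z[:,None],z]; R=np.array(M[c]["R"]);T=np.array(M[c]["t"]).ravel()
    X=(pc-T)@R; X[z<=0]=np.nan
    return X.reshape(h,w,3)
def onplane(c,uv,z):
    n=nrm(c,uv); R=np.array(M[c]["R"]);T=np.array(M[c]["t"]).ravel()
    C=-R.T@T; D=np.c_[n,np.ones(len(n))]@R
    return C+D*((z-C[2])/D[:,2])[:,None]
def crop(c,p,box,f,name):
    l,t,w,h=box; cv2.imwrite(name,cv2.resize(p[t:t+h,l:l+w],None,fx=f,fy=f,interpolation=cv2.INTER_CUBIC))
E
python3 - <<'E'
from h import *
S=cv2.imread("pics/a_scene.png");T=cv2.imread("pics/a_top.png")
a=cv2.resize(S[235:325,390:480],(400,400),interpolation=2);b=cv2.resize(S[95:165,200:270],(400,400),interpolation=2)
cv2.imwrite("pics/c1.png",np.hstack([a,b]))
a=cv2.resize(T[175:245,165:235],(400,400),interpolation=2);b=cv2.resize(T[190:250,465:525],(400,400),interpolation=2)
cv2.imwrite("pics/c2.png",np.hstack([a,b]))
for c,bx in(("scene",(405,240,70,70)),("top",(170,185,60,55)),("scene",(215,105,40,50)),("top",(475,200,45,40))):
    d=np.load(f"a_{c}.npy"); X=cloud(c,d,bx); 
    print(c,bx); 
    z=np.round(X[::4,::4,2]*1000); print(z.astype(int) if not np.isnan(z).any() else z)
E
```

```text
scene (405, 240, 70, 70)
[[ -2   1  -2   0   2  -1   0  -1   0   1   2   0   2   4   4   4  13  16]
 [  2  -2   2   0   0   1  -2   1   0   0   1  -1   2   0   0   2   3   0]
 [ -1  -1  -1  -1   3   1  49  -1   1  -2   2   0   0   0   2   2  -2   2]
 [  0   1  -1  -1   2  50  50  50  51  -2   1  -3   0   0   2   3   2   3]
 [  0  -1   1   1  49  51  50 116 118 114 108   0  -1   2   0   0   1   2]
 [  3   1   0  51  51  51 109 113 114 117 112  51  -1   1  -1   2   0  -1]
 [  1   1  51  48  51  98 106 110 108 107  99  50  50  52   2  -1  -1  -1]
 [ -1   2  52  49  49  88  98 101  96  96  91  83  49  49  51  51   0   1]
 [ -1  50  51  51  51  52  90  86  88  87  75  50  50  52  52  50  52   3]
 [ 49  50  48  50  49  51  49  52  69  63  52  51  49  50  51  48  -2   0]
 [ 39  47  49  51  51  51  51  50  52  49  52  50  51  50  51  41   0   0]
 [ 25  35  42  49  51  49  50  51  52  51  51  51  49  49  51   1   2   3]
 [ 12  21  30  37  44  50  51  49  50  52  49  52  50  50  11   2   0   1]
 [  1   9  18  25  33  41  50  52  49  49  50  50  50  40   0  -1   0   1]
 [  1   1   5  11  20  28
[... 1600 characters left out ...]
  2   0   1  62  67  74  62  49   1]
 [  0  -1   1   0  47  54  58  47  39   1]
 [ -1   1   1   2  30  40  44  38  25  23]
 [ -1   1   0  22  23  23  29  24  22  18]]
top (475, 200, 45, 40)
[[ 20  21  21  15  19  21   0   0   0  -2   1   1]
 [ 21  22  20  21  21  22  21   4   0   0  -3   4]
 [ 16  20  19  19  26 126 125 132 136 132   2  -1]
 [ 25  25  21  81 102 126 133 107 120 128 134  -1]
 [ 22  19  51  76  98 118 135 135 116 127 133   0]
 [ 21  21  41  69  93 112 125 135 132 135 123   0]
 [ 22  25  36  60  84 105 124 127 124  88   0   3]
 [ 22  24  23  52  73  84  38  20  24   0   1   0]
 [ 23  21  22  24  22  23  23  24  21   2   0   1]
 [ 19  19  24  24  21  18  19  -1   3  -5  -3   3]]
```

View pics/c1.png

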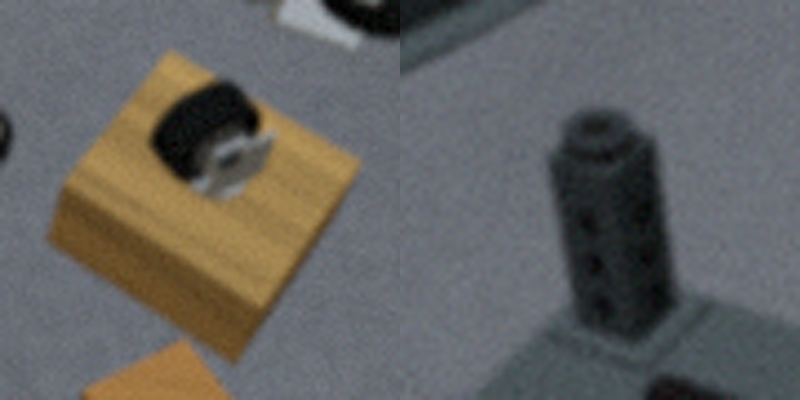

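View pics/c2.png

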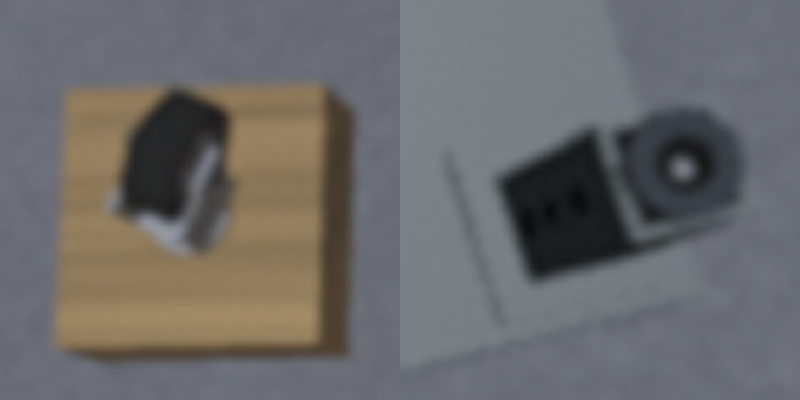

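```bash
cat > fit.py <<'E'
from h import *
from scipy.optimize import least_squares
def sdf(P,w):
    # local frame: origin at flange underside on axis
    x,y,z=P.T
    r=np.hypot(x-.016,z-.042)-.024; a=abs(y)-w
    cyl=np.minimum(np.maximum(r,a),0)+np.hypot(np.maximum(r,0),np.maximum(a,0))
    q=np.c_[abs(x)-.015,abs(y)-.015,abs(z-.026)-.016]
    q1=np.linalg.norm(np.maximum(q,0),axis=1)+np.minimum(q.max(1),0)
    # fork plates 3mm only
    q=np.c_[abs(x)-.015,abs(abs(y)-.0135)-.0015,abs(z-.026)-.016]
    q2=np.linalg.norm(np.maximum(q,0),axis=1)+np.minimum(q.max(1),0)
    r=np.hypot(x,y)-.0155;a=abs(z-.002)-.002
    fl=np.minimum(np.maximum(r,a),0)+np.hypot(np.maximum(r,0),np.maximum(a,0))
    return np.minimum(np.minimum(cyl,q2),fl)
def loc(p,X):
    R=cv2.Rodrigues(np.array([p[4],p[5],0.]))[0]@cv2.Rodrigues(np.array([0,0,p[3]]))[0]
    return (X-p[:3])@R
def fitc(X,p0,tilt=False,fixz=None):
    best=None
    for y in np.arange(-np.pi,np.pi,np.pi/6) if p0[3] is None else [p0[3]]:
        def f(q):
            p=np.r_[q[:4],q[5:7] if tilt else [0,0]]
            return np.r_[sdf(loc(p,X),q[4])*1e3, (q[4]-.009)*200, (q[5:]*20 if tilt else [])]
        q0=np.r_[p0[:3],y,.009,[0,0] if tilt else []]
        s=least_squares(f,q0,loss="soft_l1",f_scale=1.5,x_scale=np.r_[.01,.01,.01,.3,.005,[.1,.1] if tilt else []])
        if best is None or s.cost<best.cost: best=s
    return best
def socket(X,p0):
    # rim disc top ring points + outer radius: fit circle to top points
    pass
E
python3 - <<'E'
from fit import *
cen=onplane("top",[[165+190*.175,175+217*.175]],.05)[0]
corn=onplane("top",[[165+x*.175,175+y*.175] for x,y in((68,88),(328,85),(320,348),(55,345))],.05)
print("block",corn.mean(0),np.linalg.norm(np.diff(corn,axis=0),axis=1))
sc=onplane("scene",[[390+x*.225,235+y*.225] for x,y in((172,50),(360,160),(262,310),(65,185))],.05)
print("block scene",sc.mean(0),np.linalg.norm(np.diff(sc,axis=0),axis=1))
Xs=cloud("scene",np.load("a_scene.npy"),(405,240,70,70)).reshape(-1,3);Xt=cloud("top",np.load("a_top.npy"),(170,175,60,65)).reshape(-1,3)
c=(corn.mean(0)+sc.mean(0))/2
sel=lambda X:X[(X[:,2]>.057)&(np.hypot(X[:,0]-c[0],X[:,1]-c[1])<.06)]
Xs,Xt=sel(Xs),sel(Xt); print(len(Xs),len(Xt))
for n,X in(("s",Xs),("t",Xt),("b",np.vstack([Xs,Xt]))):
    for tl in(0,1):
        s=fitc(X,[c[0],c[1],.05,None],tl); print(n,s.cost,np.round(s.x,4))
print("socket tri",tri([[234.5,116.9]],[[507.3,214.75]]))
for uv in([[506.9,214.9]],): print(onplane("top",uv,.138),onplane("scene",[[234.5,116.9]],.138))
for c_,bx in(("scene",(220,108,30,25)),("top",(490,200,35,30))):
    X=cloud(c_,np.load(f"a_{c_}.npy"),bx).reshape(-1,3); X=X[X[:,2]>.130]; print(c_,len(X),X.mean(0),np.median(X,0),(X.max(0)+X.min(0))/2, np.ptp(X,0))
E
```

```text
block [0.53607246 0.31423066 0.05      ] [0.10062375 0.10162161 0.10083377]
block scene [0.53800216 0.31976652 0.05      ] [0.09795759 0.10032107 0.09839503]
497 439
s 403.9891013443253 [ 0.5387  0.3203  0.0501 -0.464   0.0089]
s 389.60001071160417 [ 0.5416  0.3197  0.0493 -0.4546  0.0089 -0.0098 -0.0725]
t 471.25378496373844 [ 0.5365  0.3134  0.0497 -0.3753  0.0089]
t 407.9661325317595 [ 0.5222  0.3186  0.0597 -0.4094  0.0088  0.1304  0.3937]
b 1013.9092564397765 [ 0.5373  0.3169  0.0497 -0.4182  0.0116]
b 1013.448494228722 [ 0.537   0.3168  0.0498 -0.4176  0.0116 -0.0011  0.0088]
socket tri [[ 0.51197413 -0.3165754   0.13217168]]
[[ 0.51107441 -0.31406671  0.138     ]] [[ 0.51704614 -0.30900868  0.138     ]]
scene 72 [ 0.5145026  -0.31297663  0.13335246] [ 0.51526335 -0.31223936  0.13351183] [ 0.51301952 -0.31410557  0.13346544] [0.03411681 0.03184631 0.00635148]
top 191 [ 0.51311819 -0.31631396  0.13361226] [ 0.51337411 -0.31664692  0.13355581] [ 0.51358386 -0.3162588   0.13355324] [0.03192441 0.03532025 0.00687702]
```

```bash
python3 - <<'E'
from fit import *
from scipy.spatial.transform import Rotation as Ro
o=monitor.get_obs(); R=Ro.from_quat(o["ee_rot"]).as_matrix(); print(R.round(3))
print("tool y yaw",np.degrees(np.arctan2(R[1,1],R[0,1])))
print("castor y yaw",np.degrees(-.418)+90)
T=cv2.imread("pics/a_top.png");S=cv2.imread("pics/a_scene.png")
a=np.linspace(0,2*np.pi,60)
for img,c,p in((T,"top",[.5365,.3134,.0497,-.40]),(S,"scene",[.5387,.3203,.0501,-.44])):
    Rz=Ro.from_euler("z",p[3]).as_matrix()
    big=cv2.resize(img,None,fx=5,fy=5,interpolation=2)
    curves=[]
    for s in(-1,1):
        curves.append((np.c_[.016+.024*np.cos(a),0*a+s*.009,.042+.024*np.sin(a)],(0,255,0)))
        curves.append((np.array([[-.015,s*.015,.01],[.015,s*.015,.01],[.015,s*.015,.042],[-.015,s*.015,.042],[-.015,s*.015,.01]]),(0,0,255)))
    curves.append((np.c_[.0155*np.cos(a),.0155*np.sin(a),0*a],(255,0,0)))
    for P,col in curves:
        uv=proj(c,P@Rz.T+p[:3]); cv2.polylines(big,[np.round((uv+.5)*5).astype(int)],False,col,1)
    u,v=proj(c,[p[:3]])[0]; u,v=int(u*5),int(v*5)
    cv2.imwrite(f"pics/ov_{c}.png",big[v-220:v+130,u-180:u+180])
cv2.imwrite("pics/ov.png",np.hstack([cv2.imread("pics/ov_top.png"),cv2.imread("pics/ov_scene.png")]))
Xt=cloud("top",np.load("a_top.npy"))
for n,uv in(("carton",(178,145)),("bottle",(241,122)),):print(n,Xt[uv[1],uv[0]])
from workcell import viewer
for t in("carton","bottle"):
    for c in("top",): print(t,[(r["box"],round(r["score"],2)) for r in viewer.recognise(t,c)][:2])
E
```

```text
[[ 0.     0.386 -0.922]
 [ 0.    -0.922 -0.386]
 [-1.     0.    -0.   ]]
tool y yaw -67.2641825425005
castor y yaw 66.05036416353158
carton [0.6739982  0.34939727 0.10060259]
bottle [0.7123944  0.20972155 0.12986778]
carton [([157.2, 127.4, 43.4, 37.4], 0.73)]
bottle [([370.7, 198.5, 91.1, 28.6], 0.66), ([234.7, 114.9, 30.0, 37.2], 0.65)]
```

View pics/ov.png

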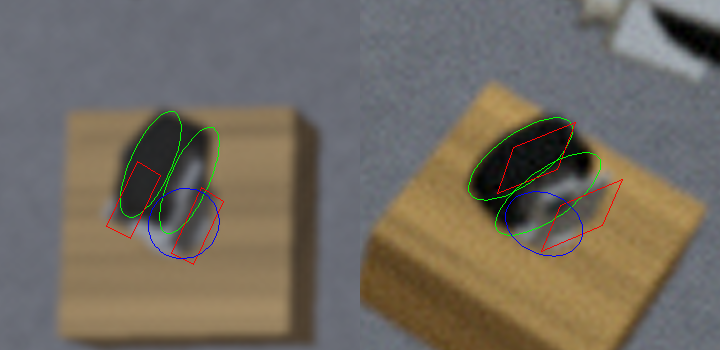

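```bash
cat > sil.py <<'E'
from h import *
from scipy.optimize import minimize
a=np.linspace(0,2*np.pi,48)
def parts(w,forkfull=True):
    W=np.vstack([np.c_[.016+.024*np.cos(a),0*a+s*w,.042+.024*np.sin(a)] for s in(-1,1)])
    F=[np.array([[x,s*y,z] for x in(-.015,.015) for y in (.012,.015) for z in(.004,.042)]) for s in(-1,1)]
    L=np.vstack([np.c_[.0155*np.cos(a),.0155*np.sin(a),0*a+z] for z in(0,.004)])
    return [W]+F+[L]
def render(c,p,org,shape,f,w=.0095):
    m=np.zeros(shape,np.uint8); cy,sy=np.cos(p[3]),np.sin(p[3]); Rz=np.array([[cy,-sy,0],[sy,cy,0],[0,0,1]])
    for P in parts(w):
        uv=(proj(c,P@Rz.T+np.array(p[:3]))-org+.5)*f-.5
        h=cv2.convexHull(np.round(uv*16).astype(np.int32))
        cv2.fillConvexPoly(m,h,1,shift=4)
    return m
def fit(c,mask,org,f,z,p0,yaws):
    best=None
    g=cv2.GaussianBlur(mask.astype(np.float32),(0,0),2)
    for y in yaws:
        def cost(q):
            r=cv2.GaussianBlur(render(c,[q[0]/1e3,q[1]/1e3,z,q[2]/30],org,mask.shape,f,q[3]/1e3).astype(np.float32),(0,0),2); return ((r-g)**2).sum()/mask.sum()+.001*(q[3]-10)**2
        s=minimize(cost,[p0[0]*1e3,p0[1]*1e3,y*30,10],method="Nelder-Mead",options=dict(initial_simplex=[[p0[0]*1e3+i,p0[1]*1e3+j,y*30+k,10+l] for i,j,k,l in((0,0,0,0),(6,0,0,0),(0,6,0,0),(0,0,6,0),(0,0,0,2))]))
        if best is None or s.fun<best.fun:best=s
    return best
E
python3 - <<'E'
from sil import *
out=[]
for c,b,p0 in(("top",(180,185,45,45),(.537,.315)),("scene",(412,243,55,55),(.538,.32))):
    p=cv2.imread(f"pics/a_{c}.png"); l,t,w,h=b; f=6
    im=cv2.resize(p[t:t+h,l:l+w],None,fx=f,fy=f,interpolation=cv2.INTER_CUBIC).astype(int)
    sat=im[...,2]-im[...,0]   # wood: r>>b
    m=(sat<28).astype(np.uint8)
    n,lab,st,_=cv2.connectedComponentsWithStats(m); 
    ctr=proj(c,[[*p0,.08]])[0]; k=lab[int((ctr[1]-t)*f),int((ctr[0]-l)*f)]
    print(c,k,st[k]); mk=(lab==k)
    s=fit(c,mk,np.array([l,t]),f,.05,p0,np.arange(-3.1,3.1,.5)); print(s.fun,s.x[:2],s.x[2]/30,s.x[3])
    r=render(c,[s.x[0]/1e3,s.x[1]/1e3,.05,s.x[2]/30],np.array([l,t]),mk.shape,f,s.x[3]/1e3)
    v=im.clip(0,255).astype(np.uint8).copy()
    for mm,col in((mk,(0,255,0)),(r,(0,0,255))):
        cs,_=cv2.findContours(mm.astype(np.uint8),0,1); cv2.drawContours(v,cs,-1,col,1)
    out.append(cv2.resize(v,(380,380)))
cv2.imwrite("pics/sil.png",np.hstack(out))
E
```

```text
top 1 [    0     0   270   208 25660]
0.3786590065275165 [539.15613912 316.19343297] -0.41867023870899706 8.281183904454341
scene 1 [    0     0   330   220 44482]
0.4771304546478427 [533.35703734 314.29917771] 2.759161288572932 12.952495659441702
```

View pics/sil.png

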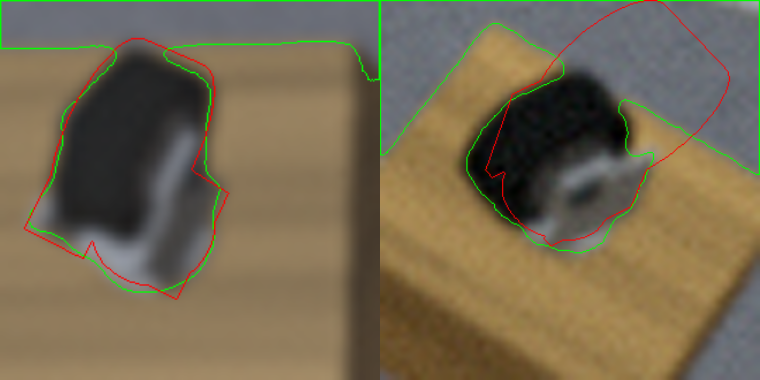

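```bash
python3 - <<'E'
from sil import *
out=[]
for c,b,p0 in(("top",(180,185,45,45),(.537,.315)),("scene",(412,243,55,55),(.538,.32))):
    p=cv2.imread(f"pics/a_{c}.png"); l,t,w,h=b; f=6
    im=cv2.resize(p[t:t+h,l:l+w],None,fx=f,fy=f,interpolation=cv2.INTER_CUBIC).astype(int)
    Z=cloud(c,np.load(f"a_{c}.npy"),b)[...,2]>.056
    Zd=cv2.resize(cv2.dilate(Z.astype(np.uint8),np.ones((3,3))),None,fx=f,fy=f,interpolation=0)
    Zu=cv2.resize(Z.astype(np.float32),None,fx=f,fy=f,interpolation=1)>.5
    sat=im[...,2]-im[...,0]
    br=im.sum(2)/3
    m=((((sat<28)&(br<75))|((sat<28)&Zu)|(Zu&(br<80)))&(Zd>0)).astype(np.uint8)
    n,lab,st,_=cv2.connectedComponentsWithStats(m); k=1+st[1:,4].argmax(); mk=lab==k
    s=fit(c,mk,np.array([l,t]),f,.05,p0,np.arange(-3.1,3.1,.5)); print(c,s.fun,s.x[:2],s.x[2]/30,s.x[3])
    r=render(c,[s.x[0]/1e3,s.x[1]/1e3,.05,s.x[2]/30],np.array([l,t]),mk.shape,f,s.x[3]/1e3)
    v=im.clip(0,255).astype(np.uint8).copy()
    for mm,col in((mk,(0,255,0)),(r,(0,0,255))):
        cs,_=cv2.findContours(mm.astype(np.uint8),0,1); cv2.drawContours(v,cs,-1,col,1)
    out.append(cv2.resize(v,(380,380)))
cv2.imwrite("pics/sil2.png",np.hstack(out))
E
```

```text
top 0.07234793632837752 [539.30979188 316.32316506] -0.44638674498346387 8.000108668277228
scene 0.056444405349008804 [536.06788907 315.71576571] -0.3162674673874219 8.36781796812624
```

View pics/sil2.png

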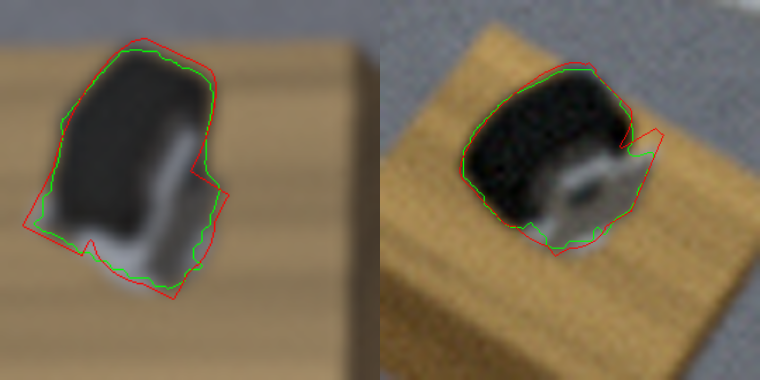

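Emit:
send_rows:
  grip: [0,0,0,0,0]
  offset:
    - [-30,0,0]
    - [-65,0,0]
    - [-100,0,0]
    - [-135,-10,-20]
    - [-140,-20,-50]
  twist: [0,0,0,0,0]

```text
clock: 1.02
position: [0.2781, -0.5414, 0.3384]
ee_rot: [0.694, 0.134, -0.693, 0.14]
ft_force: [1.3, -0.8, 1.4]
grip_width: 0.998
```

Emit:
send_rows:
  grip: [0,0,0,0,0]
  offset:
    - [0,-13,-34]
    - [0,-26,-68]
    - [0,-39,-102]
    - [0,-52,-136]
    - [0,-65,-170]
  twist: [0,0,0,0,0]

```text
clock: 1.43
position: [0.4126, -0.4116, 0.3319]
ee_rot: [0.693, 0.139, -0.693, 0.14]
ft_force: [-0.3, -0.8, -0.2]
grip_width: 1.0
```

Emit:
send_rows:
  grip: [0,0,0,0,0]
  offset:
    - [0,-13,-34]
    - [0,-26,-68]
    - [0,-39,-102]
    - [0,-52,-136]
    - [0,-62,-144]
  twist: [0,0,0,0,0]

```text
clock: 1.85
position: [0.5243, -0.2949, 0.3308]
ee_rot: [0.693, 0.143, -0.692, 0.141]
ft_force: [0.4, -0.5, -0.0]
grip_width: 1.0
```

```bash
python3 - <<'E'
from h import *
o=monitor.get_obs(); print(o["clock"],o["position"],o["joint_pos"].round(3),o["ft_force"])
E
```

```text
1.85 [ 0.52432281 -0.29488091  0.3308368 ] [ 0.669  0.267 -0.298  1.265  0.075  1.621 -0.783] [ 0.44978975 -0.45771487 -0.01607193]
```

Emit:
send_rows:
  grip: [0,0,0,0,0]
  offset:
    - [0,-36,-16]
    - [0,-72,-32]
    - [0,-108,-48]
    - [0,-144,-64]
    - [0,-180,-80]
  twist: [0,0,0,0,0]

```text
clock: 2.27
position: [0.5242, -0.1017, 0.3318]
ee_rot: [0.693, 0.139, -0.693, 0.139]
ft_force: [1.9, -0.2, 0.2]
grip_width: 0.998
```

Emit:
send_rows:
  grip: [0,0,0,0,0]
  offset:
    - [0,-36,-16]
    - [0,-72,-32]
    - [0,-108,-48]
    - [0,-144,-64]
    - [0,-180,-80]
  twist: [0,0,0,0,0]

```text
clock: 2.68
position: [0.5285, 0.0952, 0.332]
ee_rot: [0.694, 0.139, -0.693, 0.139]
ft_force: [0.8, -0.7, -0.3]
grip_width: 1.0
```

Emit:
send_rows:
  grip: [0,0,0,0,0]
  offset:
    - [0,-36,-16]
    - [0,-72,-32]
    - [0,-108,-48]
    - [0,-144,-64]
    - [0,-180,-80]
  twist: [0,0,0,0,0]

```text
clock: 3.1
position: [0.5331, 0.292, 0.3318]
ee_rot: [0.694, 0.139, -0.693, 0.139]
ft_force: [0.7, 0.8, 0.2]
grip_width: 0.993
```

Emit:
send_rows:
  grip: [0,0,0,0,0]
  offset:
    - [0,0,0]
    - [0,0,0]
    - [0,0,0]
    - [0,0,0]
    - [0,0,0]
  twist: [-7,-14,-21,-28,-35]

```text
clock: 3.52
position: [0.5332, 0.2904, 0.3315]
ee_rot: [-0.618, -0.343, 0.618, -0.343]
ft_force: [0.1, 0.5, -1.1]
grip_width: 1.001
```

Emit:
send_rows:
  grip: [0,0,0,0,0]
  offset:
    - [0,0,0]
    - [0,0,0]
    - [0,0,0]
    - [0,0,0]
    - [0,0,0]
  twist: [-7,-14,-21,-28,-35]

```text
clock: 3.93
position: [0.5332, 0.2902, 0.3316]
ee_rot: [0.486, 0.513, -0.487, 0.513]
ft_force: [0.0, -0.2, 0.0]
grip_width: 1.001
```

Emit:
send_rows:
  grip: [0,0,0,0,0]
  offset:
    - [0,0,0]
    - [0,0,0]
    - [0,0,0]
    - [0,0,0]
    - [0,0,0]
  twist: [-7,-14,-21,-28,-35]

```text
clock: 4.35
position: [0.5332, 0.2902, 0.3316]
ee_rot: [0.31, 0.636, -0.31, 0.636]
ft_force: [-0.8, -1.3, 1.4]
grip_width: 0.997
```

Emit:
send_rows:
  grip: [0,0,0,0,0]
  offset:
    - [0,0,0]
    - [0,0,0]
    - [0,0,0]
    - [0,0,0]
    - [0,0,0]
  twist: [-7,-14,-21,-28,-29]

```text
clock: 4.77
position: [0.5333, 0.2902, 0.3315]
ee_rot: [0.141, 0.693, -0.141, 0.693]
ft_force: [0.4, 0.2, 0.4]
grip_width: 1.0
```

```bash
cat >> h.py <<'E'
from scipy.spatial.transform import Rotation as Ro
def rel(tx,ty,tz=None):
    o=monitor.get_obs(); R=Ro.from_quat(o["ee_rot"]).as_matrix(); p=np.array(o["position"])
    tgt=np.array([tx,ty,p[2] if tz is None else tz])
    print("t",o["clock"],"pos",p.round(4),"yawY",round(float(np.degrees(np.arctan2(R[1,1],R[0,1]))),2),"R",R.round(3).tolist(),"J",np.round(o["joint_pos"],3),"F",np.round(o["ft_force"],1),"g",o["grip_width"])
    print("offset to target mm",(R.T@(tgt-p)*1e3).round(1))
E
python3 -c "
from h import *
rel(.5377,.316,.057)"
```

```text
t 4.7667 pos [0.5333 0.2902 0.3315] yawY 67.05 R [[0.0, 0.39, 0.921], [-0.0, 0.921, -0.39], [-1.0, -0.0, 0.0]] J [ 0.157  0.439 -1.07   1.219  0.385  1.691  0.349] F [0.4 0.2 0.4] g 0.9996438549526513
offset to target mm [274.5  25.5  -6. ]
```

Emit:
send_rows:
  grip: [0,0,0,0,0]
  offset:
    - [30,13,-3]
    - [65,25.5,-6]
    - [100,25.5,-6]
    - [130,25.5,-6]
    - [150,25.5,-6]
  twist: [0,0,0,0,0]

```text
clock: 5.18
position: [0.5369, 0.3153, 0.1782]
ee_rot: [0.143, 0.693, -0.145, 0.692]
ft_force: [0.9, -0.4, -1.8]
grip_width: 1.0
```

Emit:
send_rows:
  grip: [0,0,0,0,0]
  offset:
    - [20,0,0]
    - [40,0,0]
    - [55,0,0]
    - [60,0,0]
    - [60,0,0]
  twist: [0,0,0,0,0]

```text
clock: 5.6
position: [0.5373, 0.3157, 0.1205]
ee_rot: [0.143, 0.693, -0.144, 0.692]
ft_force: [-0.5, 0.1, 0.2]
grip_width: 1.001
```

```bash
python3 - <<'E'
from h import *
rel(.5377,.316,.057)
S,d=viewer.camera("scene");T,d2=viewer.camera("top")
a=cv2.resize(S[185:325,380:520],(400,400),interpolation=2);b=cv2.resize(T[150:260,140:250],(400,400),interpolation=2)
cv2.imwrite("pics/d1.png",np.hstack([a,b]))
E
```

```text
t 5.6 pos [0.5373 0.3157 0.1205] yawY 66.6 R [[-0.002, 0.397, 0.918], [-0.001, 0.918, -0.397], [-1.0, -0.002, -0.001]] J [ 0.121  0.576 -1.005  1.516  0.494  1.325  0.229] F [-0.5  0.1  0.2] g 1.0009299719349405
offset to target mm [63.5  0.6  0.3]
```

View pics/d1.png

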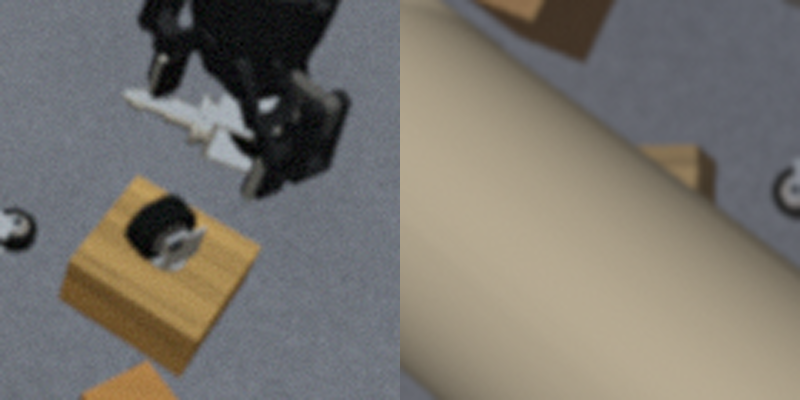

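```bash
python3 - <<'E'
from h import *
y=np.array([.397,.918,0])
for s in(-1,1): print(proj("scene",[np.array([.5373,.3157,.1335])+s*.0425*y]), proj("scene",[np.array([.5373,.3157,.1335])+s*.057*y]))
E
```

```text
[[432.36647946 231.96268557]] [[427.84270585 226.89375343]]
[[461.1480352  264.20192885]] [[466.48290077 270.17566387]]
```

```bash
python3 - <<'E'
from h import *
rel(.5377,.316,.057)
S,d=viewer.camera("scene"); np.save("b_scene.npy",d); cv2.imwrite("pics/b_scene.png",S)
X=cloud("scene",d)
for u,v in((436,214),(435,211),(440,205),(468,249),(467,252),(470,245),(480,235),(484,215)): print(u,v,X[v,u].round(3))
sub=X[185:300,400:520].reshape(-1,3); g=sub[(sub[:,2]>.119)]
y=np.array([.397,.918,0]);x=np.array([.918,-.397,0]);
q=(g-[.5373,.3157,0]); a=q@y;b=q@x
for lo in np.arange(.12,.26,.01):
    k=(g[:,2]>=lo)&(g[:,2]<lo+.01)
    if k.sum()>3: print(round(lo,2),k.sum(),"y",np.percentile(a[k],[2,25,50,75,98]).round(3),"x",np.percentile(b[k],[2,50,98]).round(3))
E
```

```text
t 5.7 pos [0.538  0.3166 0.1225] yawY 66.66 R [[0.001, 0.396, 0.918], [0.0, 0.918, -0.396], [-1.0, 0.001, 0.001]] J [ 0.121  0.575 -1.007  1.513  0.494  1.326  0.23 ] F [ 0.8  0.6 -0.2] g 0.9986958243930179
offset to target mm [65.5 -0.7 -0.1]
436 214 [0.527 0.274 0.19 ]
435 211 [0.527 0.271 0.196]
440 205 [0.524 0.275 0.213]
468 249 [0.566 0.356 0.192]
467 252 [0.566 0.357 0.184]
470 245 [0.566 0.357 0.203]
480 235 [0.555 0.363 0.226]
484 215 [0.558 0.356 0.273]
0.17 16 y [-0.044 -0.043 -0.042 -0.019  0.05 ] x [-0.01  -0.001  0.009]
0.18 75 y [-0.054 -0.043 -0.041  0.05   0.057] x [-0.012  0.006  0.011]
0.19 103 y [-0.055 -0.043 -0.04   0.052  0.057] x [-0.01   0.005  0.011]
0.2 93 y [-0.054 -0.042 -0.041  0.051  0.057] x [-0.01   0.006  0.011]
0.21 60 y [-0.06  -0.044 -0.042  0.053  0.06 ] x [-0.007  0.007  0.012]
0.22 234 y [-0.068 -0.052  0.045  0.055  0.075] x [-0.01   0.007  0.013]
0.23 280 y [-0.069 -0.044  0.04   0.067  0.074] x [-0.012  0.009  0.016]
0.24 310 y [-0.064 -0.014  0.032  0.041  0.072] x [-0.013  0.01   0.017]
0.25 211 y [-0.03  -0.003  0.03   0.068  0.072] x [-0.01   0.011  0.018]
0.26 294 y [-0.032  0.007  0.023  0.058  0.07 ] x [-0.01   0.011  0.019]
```

Emit:
send_rows:
  grip: [160,160,160,160,160]
  offset:
    - [-20,0,0]
    - [-20,0,0]
    - [-20,0,0]
    - [-20,0,0]
    - [-20,0,0]
  twist: [0,0,0,0,0]
  newtons: 50

```text
clock: 6.17
position: [0.5377, 0.3162, 0.1414]
ee_rot: [0.143, 0.693, -0.143, 0.693]
ft_force: [-0.3, -0.1, 0.2]
grip_width: 0.375
```

Emit:
send_rows:
  grip: [160,160,160,160,160]
  offset:
    - [0,0,0]
    - [0,0,0]
    - [0,0,0]
    - [0,0,0]
    - [0,0,0]
  twist: [0,0,0,0,0]

```text
clock: 6.58
position: [0.5377, 0.3164, 0.1415]
ee_rot: [0.143, 0.693, -0.143, 0.693]
ft_force: [0.1, 0.2, -0.2]
grip_width: 0.37
```

```bash
cat > gl.py <<'E'
from h import *
rel(.5377,.316,.057)
o=monitor.get_obs();R=Ro.from_quat(o["ee_rot"]).as_matrix();p0=np.array(o["position"])
S,d=viewer.camera("scene"); np.save("c_scene.npy",d); cv2.imwrite("pics/c_scene.png",S)
X=cloud("scene",d).reshape(-1,3)
q=(X-p0)@R
g=q[(abs(q[:,1])<.09)&(abs(q[:,2])<.05)&(q[:,0]>-.15)&(X[:,2]>.11)]
for lo in np.arange(-.15,.03,.01):
    k=(g[:,0]>=lo)&(g[:,0]<lo+.01)
    if k.sum()>3: print(round(lo,2),k.sum(),"y",np.percentile(g[k,1],[2,25,50,75,98]).round(3),"z",np.percentile(g[k,2],[2,50,98]).round(3))
u,v=proj("scene",[p0])[0]; print(u,v); l,t=int(u)-60,int(v)-90
cv2.circle(S,(int(round(u)),int(round(v))),1,(0,0,255),-1)
cv2.imwrite("pics/gl.png",cv2.resize(S[t:t+140,l:l+140],(560,560),interpolation=2))
E
python3 gl.py
```

```text
t 6.5833 pos [0.5377 0.3164 0.1415] yawY 66.74 R [[-0.0, 0.395, 0.919], [-0.0, 0.919, -0.395], [-1.0, -0.0, -0.0]] J [ 0.125  0.56  -1.016  1.491  0.48   1.358  0.241] F [ 0.1  0.2 -0.2] g 0.3702210138823446
offset to target mm [84.5 -0.3  0.2]
-0.15 412 y [-0.061 -0.008  0.023  0.046  0.063] z [-0.011  0.008  0.019]
-0.14 332 y [-0.063 -0.027  0.019  0.05   0.065] z [-0.009  0.009  0.019]
-0.13 224 y [-0.062 -0.044 -0.002  0.025  0.062] z [-0.003  0.01   0.017]
-0.12 239 y [-0.055 -0.044  0.004  0.024  0.057] z [-0.012  0.01   0.017]
-0.11 179 y [-0.052 -0.041  0.021  0.026  0.052] z [-0.014  0.01   0.016]
-0.1 230 y [-0.048 -0.036  0.022  0.029  0.048] z [-0.011  0.008  0.012]
-0.09 118 y [-0.042 -0.022 -0.018  0.027  0.044] z [-0.011  0.009  0.013]
-0.08 87 y [-0.022 -0.018 -0.016  0.02   0.029] z [-0.011  0.006  0.011]
-0.07 100 y [-0.029 -0.017 -0.015  0.024  0.029] z [-0.011  0.005  0.011]
-0.06 91 y [-0.029 -0.017 -0.015  0.025  0.029] z [-0.009  0.006  0.01 ]
-0.05 57 y [-0.026 -0.017 -0.016  0.019  0.028] z [-0.011  0.005  0.01 ]
0.02 124 y [-0.007 -0.002  0.003  0.008  0.011] z [0.002 0.017 0.029]
447.50757265696933 245.24074377306556
```

View pics/gl.png

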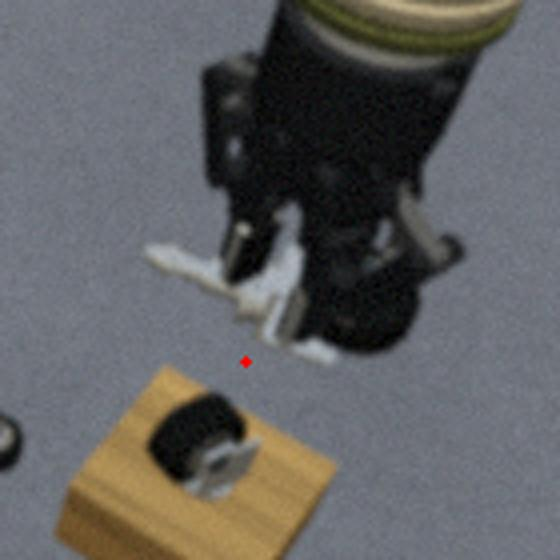

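Emit:
send_rows:
  grip: [0,0,0,0,0]
  offset:
    - [0,0,0]
    - [0,0,0]
    - [0,0,0]
    - [0,0,0]
    - [0,0,0]
  twist: [0,0,0,0,0]

```text
clock: 7.05
position: [0.5377, 0.3164, 0.1416]
ee_rot: [0.143, 0.693, -0.143, 0.693]
ft_force: [0.5, -0.1, -0.1]
grip_width: 0.996
```

Emit:
send_rows:
  grip: [0,0,0,0,0]
  offset:
    - [15,0,0]
    - [30,0,0]
    - [45,0,0]
    - [55,0,0]
    - [60,0,0]
  twist: [0,0,0,0,0]

```text
clock: 7.47
position: [0.5369, 0.3157, 0.0792]
ee_rot: [0.142, 0.693, -0.143, 0.692]
ft_force: [0.1, 0.3, -0.4]
grip_width: 1.002
```

```bash
python3 gl.py
```

```text
t 7.4667 pos [0.5369 0.3157 0.0792] yawY 66.74 R [[-0.002, 0.395, 0.919], [-0.001, 0.919, -0.395], [-1.0, -0.002, -0.002]] J [ 0.109  0.614 -0.983  1.559  0.527  1.259  0.209] F [ 0.1  0.3 -0.4] g 1.001506291508855
offset to target mm [22.2  0.7  0.6]
-0.15 296 y [-0.067 -0.012  0.02   0.053  0.069] z [-0.01   0.01   0.019]
-0.14 228 y [-0.067 -0.011  0.024  0.064  0.07 ] z [-0.011  0.01   0.019]
-0.13 232 y [-0.069 -0.027  0.022  0.039  0.071] z [-0.012  0.01   0.016]
-0.12 268 y [-0.07  -0.007  0.035  0.045  0.072] z [-0.012  0.009  0.016]
-0.11 260 y [-0.07  -0.057  0.042  0.056  0.073] z [-0.011  0.005  0.012]
-0.1 57 y [-0.063 -0.048  0.044  0.054  0.066] z [-0.001  0.01   0.012]
-0.09 75 y [-0.054 -0.044 -0.043  0.049  0.056] z [-0.009  0.006  0.011]
-0.08 85 y [-0.055 -0.043 -0.042  0.052  0.056] z [-0.011  0.006  0.011]
-0.07 75 y [-0.056 -0.044 -0.042  0.05   0.056] z [-0.01   0.006  0.01 ]
-0.06 29 y [-0.045 -0.043 -0.043  0.046  0.049] z [-0.011  0.004  0.009]
-0.04 140 y [-0.006 -0.001  0.004  0.009  0.012] z [0.003 0.019 0.031]
439.83027317608946 263.99094339018916
```

View pics/gl.png

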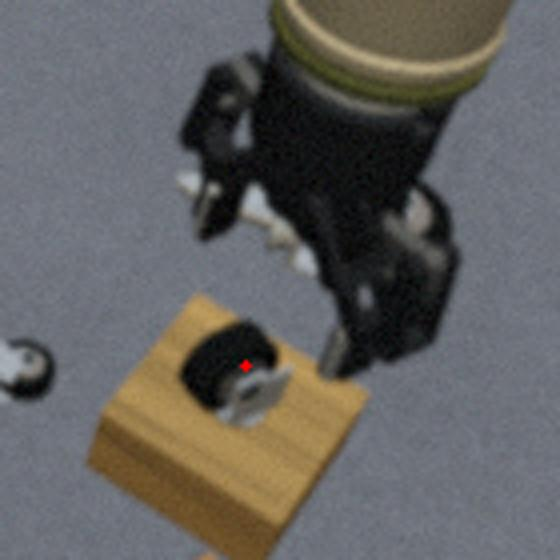

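Emit:
send_rows:
  grip: [0,0,0,0,0]
  offset:
    - [10,0.5,0.5]
    - [20,0.5,0.5]
    - [30,0.5,0.5]
    - [38,0.5,0.5]
    - [42,0.5,0.5]
  twist: [0,0,0,0,0]

```text
clock: 7.93
position: [0.5378, 0.3162, 0.038]
ee_rot: [0.142, 0.693, -0.143, 0.692]
ft_force: [-0.6, 0.4, 0.5]
grip_width: 1.0
```

```bash
python3 gl.py|head -3
```

```text
t 7.9333 pos [0.5378 0.3162 0.038 ] yawY 66.74 R [[-0.001, 0.395, 0.919], [-0.001, 0.919, -0.395], [-1.0, -0.001, -0.001]] J [ 0.091  0.656 -0.954  1.592  0.565  1.194  0.185] F [-0.6  0.4  0.5] g 0.9997030348402096
offset to target mm [-19.   -0.3  -0.1]
-0.15 238 y [-0.066 -0.009  0.023  0.056  0.069] z [-0.01   0.01   0.019]
```

View pics/gl.png

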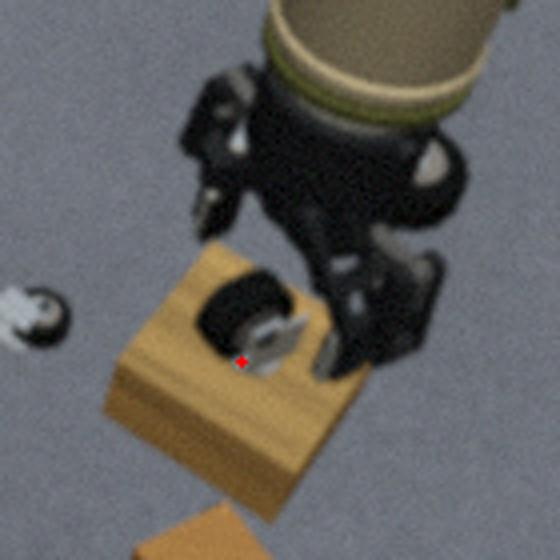

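Emit:
send_rows:
  grip: [0,0,0,0,0]
  offset:
    - [5,0,0]
    - [10,0,0]
    - [14,0,0]
    - [17,0,0]
    - [17,0,0]
  twist: [0,0,0,0,0]

```text
clock: 8.4
position: [0.5381, 0.3164, 0.0219]
ee_rot: [0.142, 0.693, -0.143, 0.692]
ft_force: [-0.5, -0.4, -0.9]
grip_width: 1.0
```

Emit:
send_rows:
  grip: [120,140,160,180,200]
  offset:
    - [0,0,0]
    - [0,0,0]
    - [0,0,0]
    - [0,0,0]
    - [0,0,0]
  twist: [0,0,0,0,0]
  newtons: 60

```text
clock: 8.82
position: [0.5386, 0.3169, 0.0231]
ee_rot: [0.143, 0.692, -0.142, 0.693]
ft_force: [0.9, 0.1, -1.1]
grip_width: 0.345
```

Emit:
send_rows:
  grip: [220,220,220,220,220]
  offset:
    - [0,0,0]
    - [0,0,0]
    - [0,0,0]
    - [0,0,0]
    - [0,0,0]
  twist: [0,0,0,0,0]
  newtons: 60

```text
clock: 9.23
position: [0.5386, 0.3169, 0.023]
ee_rot: [0.143, 0.692, -0.142, 0.693]
ft_force: [-0.8, -0.4, 4.9]
grip_width: 0.341
```

```bash
python3 gl.py|head -3
```

```text
t 9.2333 pos [0.5386 0.3169 0.023 ] yawY 66.74 R [[0.001, 0.395, 0.919], [0.0, 0.919, -0.395], [-1.0, 0.001, 0.001]] J [ 0.084  0.673 -0.943  1.602  0.58   1.169  0.175] F [-0.8 -0.4  4.9] g 0.34075598343347147
offset to target mm [-34.   -1.1  -0.5]
-0.15 243 y [-0.062  0.01   0.032  0.049  0.062] z [-0.01   0.004  0.018]
```

View pics/gl.png

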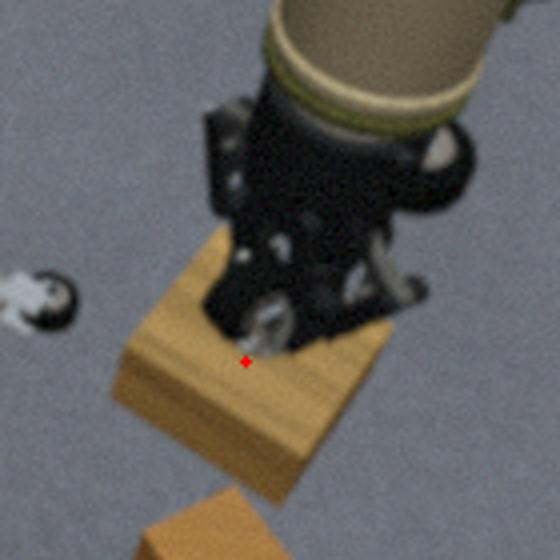

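Emit:
send_rows:
  grip: [220,220,220,220,220]
  offset:
    - [-5,0,0]
    - [-15,0,0]
    - [-30,0,0]
    - [-50,0,0]
    - [-70,0,0]
  twist: [0,0,0,0,0]

```text
clock: 9.7
position: [0.5381, 0.3166, 0.0943]
ee_rot: [0.142, 0.693, -0.143, 0.693]
ft_force: [0.9, 0.0, -1.4]
grip_width: 0.341
```

Emit:
send_rows:
  grip: [220,220,220,220,220]
  offset:
    - [-30,0,0]
    - [-65,0,0]
    - [-100,0,0]
    - [-130,0,0]
    - [-150,0,0]
  twist: [0,0,0,0,0]

```text
clock: 10.12
position: [0.5384, 0.3174, 0.2475]
ee_rot: [0.143, 0.692, -0.141, 0.694]
ft_force: [0.7, 0.8, -1.2]
grip_width: 0.345
```

Emit:
send_rows:
  grip: [220,220,220,220,220]
  offset:
    - [-20,0,0]
    - [-40,0,0]
    - [-50,0,0]
    - [-50,0,0]
    - [-50,0,0]
  twist: [0,0,0,0,0]

```text
clock: 10.53
position: [0.5382, 0.3168, 0.2927]
ee_rot: [0.143, 0.692, -0.142, 0.693]
ft_force: [-0.0, 0.4, -2.1]
grip_width: 0.344
```

```bash
python3 gl.py|head -3; python3 - <<'E'
from h import *
T,d=viewer.camera("top"); cv2.imwrite("pics/e_top.png",T)
E
```

```text
t 10.5333 pos [0.5382 0.3168 0.2927] yawY 66.75 R [[0.0, 0.395, 0.919], [0.0, 0.919, -0.395], [-1.0, 0.0, 0.0]] J [ 0.103  0.484 -1.054  1.25   0.417  1.631  0.296] F [-0.   0.4 -2.1] g 0.3438628870149332
offset to target mm [ 2.357e+02 -1.000e+00 -2.000e-01]
-0.15 637 y [-0.059 -0.011  0.016  0.04   0.061] z [-0.007  0.01   0.019]
```

View pics/gl.png

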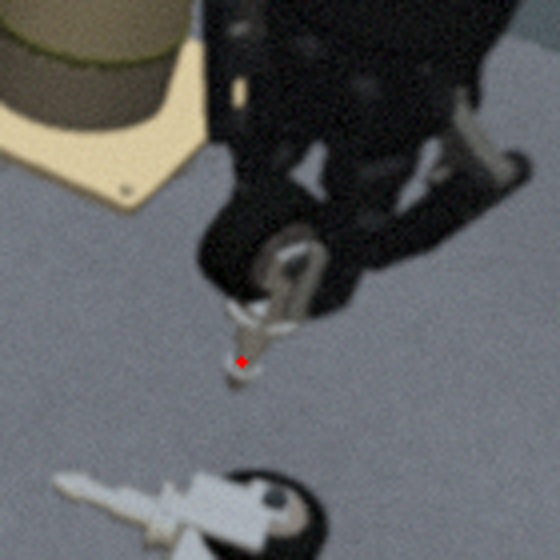

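View pics/e_top.png

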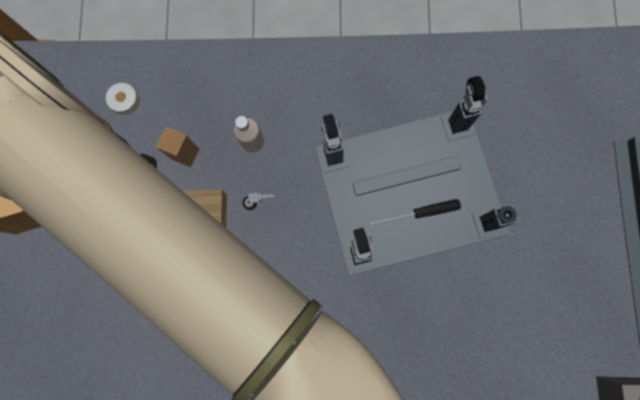

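```bash
python3 - <<'E'
from h import *
for c,bx in(("top",(485,195,40,38)),("scene",(215,103,40,40))):
    d=np.load(f"a_{c}.npy"); X=cloud(c,d,bx); Z=(X[...,2]*1e3)
    print(c,bx); 
    for r in Z[::1,::1 if c=="scene" else 1][(3 if c=="top" else 3):30, (8 if c=="top" else 6):(38 if c=="top" else 33)]: print(" ".join("%3d"%v if v==v else "nan" for v in r))
S=cv2.imread("pics/a_scene.png");T=cv2.imread("pics/a_top.png")
g=lambda im:cv2.convertScaleAbs(im,alpha=1.8,beta=-30)
cv2.imwrite("pics/f.png",np.hstack([cv2.resize(g(S[105:145,215:255]),(400,400),interpolation=2),cv2.resize(g(T[195:235,485:525]),(400,400),interpolation=2)]))
E
```

```text
top (485, 195, 40, 38)
 20  22  17  22  21  -1   0   0   1   0  -1   2  -1   0   0  -2  -1   0   0   2   0   4  -2   0   1   0   0   0  -1   0
 19  19  22  20  17   1   0   1  -3   1  -2  -3   0   4  -3   0   1   0   0   3  -1   2   6   2  -1  -2   2   2   0  -2
 17  18  21  17  23  19   0   2   0   2   0   0  -1   0   0   0   0   0  -2   0   0  -3   0   0   1   2   0   1   0   0
 20  19  19  16  21  18   0   0   0   1   2  -2  -1   0   2  -4   1  -2   0   1   0   0   0  -3   4   0   0   0   1  -1
 22  18  21  21  18  19  -1   2   0   3   4  -1   1   2  -1   0   2  -2   0  -1  -1  -3   1  -1   1   0  -1   2  -2   0
 22  18  22  23  18  20  21   1  -1   1   0  -2  -2   0   2   1   2   0  -2  -1  -2   0   1  -2   0   3  -3   0   0   0
 21  21  21  18  20  19  20   0  -1  -1   3   1   1   0   0   3  -1   0   0 126  -1   3  -2   0   1   1   4   2   2   1
 20  18  18  20  22  24  16   0   3   0   0   0   1   0 125 nan 124 125 126 124  -2   0   0   0   3   0   0   2   3   1
 16  19  20  20  20  25  21  20  -1   2 125 128 135 132 134 135 134 122 121 123 126   0   0   0  -3  -2   1  -1  -1  
[... 4403 characters left out ...]
 116 121 119 118 114 113 112 107 105 103  99   1   2
  0   1  -1   0   0   0 107 106 109 111 112 112 114 115 116 119 118 116 114 109 107 106 102 100  96   0   0
  0   0   0   0   2   1 103 106 106 106 111 109 110 112 113 113 117 113 110 107 103 103  98  98  93   0   0
  1   0   0   0   0   2  99  99 100 nan 105 108 104 108 108 111 113 110 106 104  98  98  96  93  90  -1   0
  2   2   0   0   2   0  95  97  99  99 101 101 102 104 108 107 106 106 103 103  99 100  96  90  90  -1   2
  0   1   0  -1  -1  -2  91  94  95  96  97  98 100 100 101 103 104 106 103  99  96  94 nan  87  85  82  -2
  1   0   0   0   0   1  -1  93  91  93  94  95  98  98  99  99 100 100  98  96  94  90  87  86  80  76   3
```

View pics/f.png

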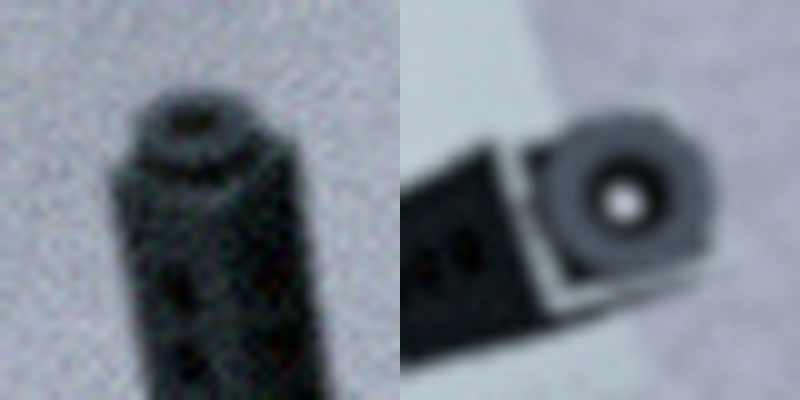

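```bash
cat > rim.py <<'E'
from h import *
from scipy.ndimage import binary_fill_holes,binary_opening
from scipy.optimize import minimize
def rim(c,d,bx,z=.1335):
    X=cloud(c,d,bx); m=binary_fill_holes(X[...,2]>.1292)
    n,lab,st,ce=cv2.connectedComponentsWithStats(m.astype(np.uint8)); k=1+st[1:,4].argmax(); m=(lab==k)
    f=6;M6=cv2.resize(m.astype(np.float32),None,fx=f,fy=f,interpolation=1)
    a=np.linspace(0,2*np.pi,60)
    def ren(q):
        P=np.c_[q[0]/1e3+.0165*np.cos(a),q[1]/1e3+.0165*np.sin(a),0*a+z]
        uv=(proj(c,P)-np.array(bx[:2])+.5)*f-.5
        r=np.zeros(M6.shape,np.uint8); cv2.fillConvexPoly(r,np.round(uv*16).astype(np.int32),1,shift=4); return cv2.GaussianBlur(r.astype(np.float32),(0,0),3)
    s=minimize(lambda q:((ren(q)-M6)**2).sum()/M6.sum(),[513,-314],method="Nelder-Mead",options=dict(initial_simplex=[[513,-314],[518,-314],[513,-309]]))
    return s.x,s.fun
if __name__=="__main__":
    for z in(.1335,.138):
        print(z,rim("top",np.load("a_top.npy"),(485,195,40,38),z),rim("scene",np.load("a_scene.npy"),(215,103,40,40),z))
E
python3 rim.py
```

```text
0.1335 (array([ 513.05308617, -316.19886286]), np.float64(0.039984751492738724)) (array([ 514.82704173, -313.03301671]), np.float64(0.06470602005720139))
0.138 (array([ 512.54408885, -314.63610209]), np.float64(0.0367412269115448)) (array([ 519.18261187, -307.0299814 ]), np.float64(0.0601360909640789))
```

Emit:
send_rows:
  grip: [220,220,220,220,220]
  offset:
    - [0,-25,10]
    - [0,-60,23]
    - [0,-97,37]
    - [0,-134,51]
    - [0,-171,66]
  twist: [0,0,0,0,0]

```text
clock: 11.05
position: [0.5305, 0.1316, 0.2912]
ee_rot: [0.142, 0.693, -0.143, 0.692]
ft_force: [1.9, -0.2, -1.0]
grip_width: 0.344
```

Emit:
send_rows:
  grip: [220,220,220,220,220]
  offset:
    - [0,-37,14]
    - [0,-74,28]
    - [0,-111,43]
    - [0,-148,57]
    - [0,-185,71]
  twist: [0,0,0,0,0]

```text
clock: 11.47
position: [0.5225, -0.0667, 0.2916]
ee_rot: [0.143, 0.693, -0.143, 0.692]
ft_force: [0.2, 0.6, -1.0]
grip_width: 0.339
```

Emit:
send_rows:
  grip: [220,220,220,220,220]
  offset:
    - [0,-37,14]
    - [0,-74,28]
    - [0,-111,43]
    - [0,-140,54]
    - [0,-160,62]
  twist: [0,0,0,0,0]

```text
clock: 11.88
position: [0.5157, -0.2403, 0.2909]
ee_rot: [0.144, 0.693, -0.144, 0.691]
ft_force: [0.8, -0.0, -0.5]
grip_width: 0.339
```

Emit:
send_rows:
  grip: [220,220,220,220,220]
  offset:
    - [0,0,0]
    - [0,0,0]
    - [0,0,0]
    - [0,0,0]
    - [0,0,0]
  twist: [5,12,19,26,33]

```text
clock: 12.3
position: [0.5167, -0.2359, 0.2912]
ee_rot: [0.335, 0.623, -0.335, 0.622]
ft_force: [-0.1, 1.3, -1.7]
grip_width: 0.338
```

Emit:
send_rows:
  grip: [220,220,220,220,220]
  offset:
    - [0,0,0]
    - [0,0,0]
    - [0,0,0]
    - [0,0,0]
    - [0,0,0]
  twist: [7,14,21,28,34]

```text
clock: 12.72
position: [0.5167, -0.2359, 0.2912]
ee_rot: [-0.503, -0.498, 0.503, -0.497]
ft_force: [0.1, -0.4, -1.2]
grip_width: 0.338
```

Emit:
send_rows:
  grip: [220,220,220,220,220]
  offset:
    - [0,0,0]
    - [0,0,0]
    - [0,0,0]
    - [0,0,0]
    - [0,0,0]
  twist: [7,14,21,28,30]

```text
clock: 13.13
position: [0.5167, -0.2359, 0.2913]
ee_rot: [-0.614, -0.35, 0.615, -0.349]
ft_force: [-0.3, 1.2, -1.5]
grip_width: 0.342
```

```bash
python3 -c "
from h import *
rel(.514,-.3146)"
```

```text
t 13.1333 pos [ 0.5167 -0.2359  0.2913] yawY -30.7 R [[-0.002, 0.86, -0.511], [0.001, -0.511, -0.86], [-1.0, -0.002, 0.0]] J [ 0.927  0.241 -0.701  1.418  0.154  1.54  -0.3  ] F [-0.3  1.2 -1.5] g 0.342491685769089
offset to target mm [-0.1 37.8 69.1]
```

Emit:
send_rows:
  grip: [220,220,220,220,220]
  offset:
    - [0,10,20]
    - [0,24,44]
    - [0,34,62]
    - [0,38,69]
    - [0,38,69]
  twist: [0,0,0,0,0]

```text
clock: 13.55
position: [0.5142, -0.3169, 0.2908]
ee_rot: [-0.613, -0.352, 0.614, -0.35]
ft_force: [-0.8, -0.2, -2.4]
grip_width: 0.343
```

Emit:
send_rows:
  grip: [220,220,220,220,220]
  offset:
    - [30,0,0]
    - [60,0,0]
    - [90,0,0]
    - [110,0,0]
    - [120,0,0]
  twist: [0,0,0,0,0]

```text
clock: 13.97
position: [0.5141, -0.3124, 0.1692]
ee_rot: [-0.612, -0.354, 0.614, -0.351]
ft_force: [-0.1, -0.2, -2.1]
grip_width: 0.341
```

Emit:
send_rows:
  grip: [220,220,220,220,220]
  offset:
    - [0,0,0]
    - [0,0,0]
    - [0,0,0]
    - [0,0,0]
    - [0,0,0]
  twist: [0,0,0,0,0]

```text
clock: 14.38
position: [0.5161, -0.3149, 0.1739]
ee_rot: [0.614, 0.352, -0.613, 0.353]
ft_force: [-0.5, 0.1, -1.7]
grip_width: 0.343
```

```bash
cat > look.py <<'E'
from h import *
import sys
rel(.514,-.3146)
o=monitor.get_obs();R=Ro.from_quat(o["ee_rot"]).as_matrix();p0=np.array(o["position"])
tag=sys.argv[1]
S,d=viewer.camera("scene"); np.save(f"{tag}_scene.npy",d); cv2.imwrite(f"pics/{tag}_scene.png",S)
T,d2=viewer.camera("top"); np.save(f"{tag}_top.npy",d2); cv2.imwrite(f"pics/{tag}_top.png",T)
l,t=185,60
A=cv2.resize(S[t:t+100,l:l+100],(600,600),interpolation=2)
ax=[p0+R[:,0]*k for k in(-.027,.015)]
pts=proj("scene",ax); print(pts)
for q in pts: cv2.circle(A,(int((q[0]-l+.5)*6),int((q[1]-t+.5)*6)),2,(0,0,255),-1)
cv2.imwrite(f"pics/{tag}_crop.png",A)
E
python3 look.py g
```

```text
t 14.3833 pos [ 0.5161 -0.3149  0.1739] yawY -30.27 R [[0.002, 0.864, -0.504], [-0.001, -0.504, -0.864], [-1.0, 0.002, 0.0]] J [ 0.984  0.366 -0.649  1.518  0.225  1.331 -0.214] F [-0.5  0.1 -1.7] g 0.34270988883655323
offset to target mm [-0.  -1.9  0.8]
[[229.86680031  94.73542209]
 [232.15900484 109.06225407]]
```

View pics/g_crop.png

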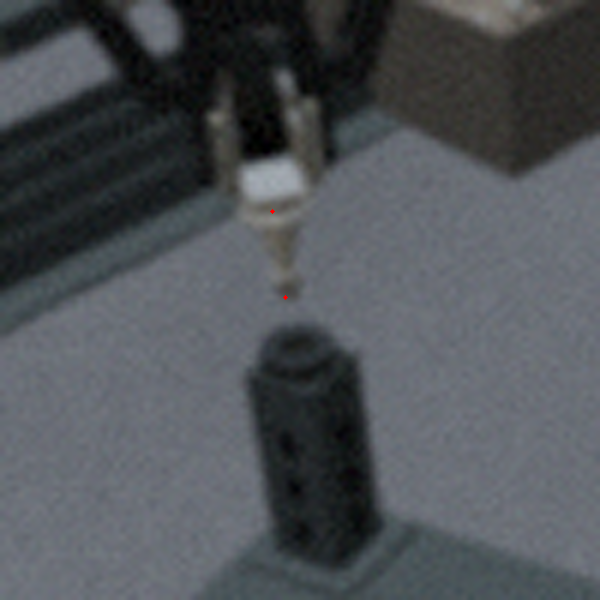

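View pics/g_top.png

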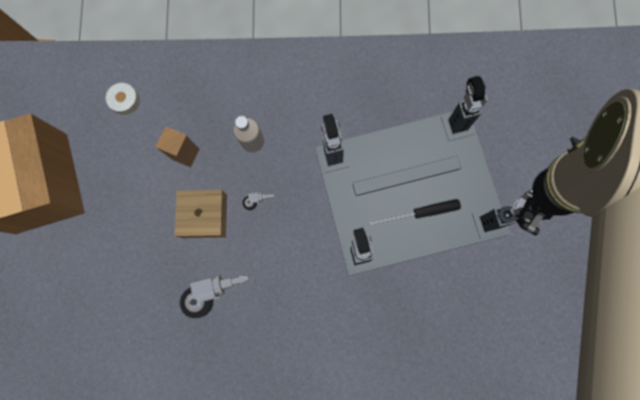

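```bash
cat > ov.py <<'E'
from h import *
import sys
tag=sys.argv[1]; px,py,fz=map(float,sys.argv[2:5]); mx,my,mz=map(float,sys.argv[5:8]); yaw=np.radians(float(sys.argv[8]))
a=np.linspace(0,2*np.pi,60); out=[]
for c,l,t,w in(("scene",205,80,50),("top",485,190,50)):
    img=cv2.imread(f"pics/{tag}_{c}.png"); f=8
    A=cv2.convertScaleAbs(cv2.resize(img[t:t+w,l:l+w],None,fx=f,fy=f,interpolation=2),alpha=1.5,beta=-10)
    def circ(x,y,z,r,col): 
        uv=(proj(c,np.c_[x+r*np.cos(a),y+r*np.sin(a),0*a+z])-[l,t]+.5)*f
        cv2.polylines(A,[np.round(uv).astype(int)],True,col,1)
    circ(mx,my,mz,.0165,(0,255,0)); circ(mx,my,mz,.0084,(0,255,0))
    circ(px,py,fz,.0155,(0,0,255)); circ(px,py,fz-.042,.0025,(0,0,255)); circ(px,py,fz-.03,.007,(0,0,255)); circ(px,py,fz-.01,.007,(0,0,255))
    Rz=Ro.from_euler("z",yaw).as_matrix()
    uv=(proj(c,np.c_[.016+.024*np.cos(a),0*a,.042+.024*np.sin(a)]@Rz.T+[px,py,fz])-[l,t]+.5)*f
    cv2.polylines(A,[np.round(uv).astype(int)],True,(255,0,0),1)
    out.append(A)
cv2.imwrite(f"pics/{tag}_ov.png",np.hstack(out))
E
python3 ov.py g .5161 -.3149 .2009 .5148 -.3130 .1335 -120.3
```

```text
(no output)
```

View pics/g_ov.png

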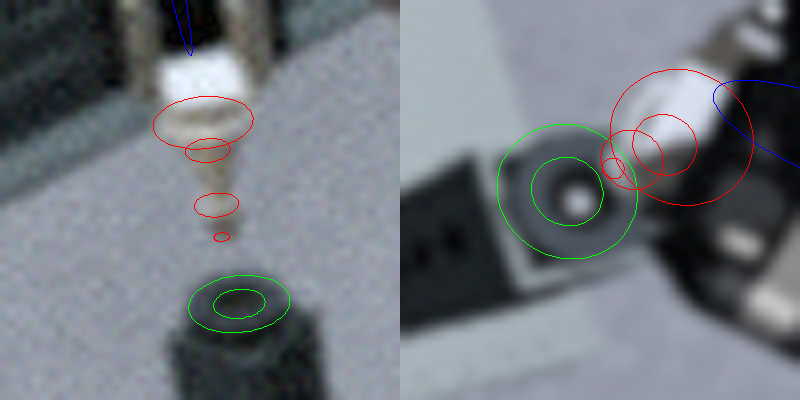

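```bash
python3 - <<'E'
from h import *
T=cv2.imread("pics/g_top.png");S=cv2.imread("pics/g_scene.png")
g=lambda im:cv2.convertScaleAbs(im,alpha=1.6,beta=-10)
cv2.imwrite("pics/g2.png",np.hstack([cv2.resize(g(S[85:125,212:252]),(400,400),interpolation=2),cv2.resize(g(T[192:232,492:532]),(400,400),interpolation=2)]))
X=cloud("top",np.load("g_top.npy"),(492,192,40,40))
for r in X[8:26,8:36,2]*1e3: print(" ".join("%3.0f"%v for v in r))
E
```

```text
-1  -2   1  -2   3   3   0  -2  -3  -2   3  -2   1  -1  -2  -0   1  -2 208 214 212 215 214 213 217 215 239 244
  1   2  -0   2  -1   1   2  -1  -0  -0   2   2   3  -1  -2  -1 206 205 211 215 215 213 215 215 212 213 281 285
  3  -0  -2  -1   0  -3   3  -1   2  -1  -2  -1  -0  -2  -3 207 204 204 215 212 210 212 216 213 215 240 281 287
  1   3  -1   4  -1  -1  -0   1   0  -2   1   4  -2   1 205 204 204 212 213 215 216 211 211 212 215 279 287 292
  2   2  -2  -1   1   4   2   1  -0   2   1   2 126 203 204 202 208 213 213 212 214 214 214 211 239 285 290 295
  0   0   1  -5  -3   2   0 125 125 124 123 126 128 204 206 207 210 214 213 215 215 213 213 214 280 288 292 293
 19   3  -0 130 124 133 135 135 135 132 123 121 127 204 203 209 214 214 214 212 214 214 214 214 284 287 288 289
127 124 133 135 133 133 130 134 131 133 132 133 136 208 205 212 213 213 213 237 242 242 250 280 286 284 286 287
122 137 130 131 133 133 135 134 133 134 136 134 169 206 202 214 214 227 236 239 242 260 259 279 282 282 284 286
134 132 135 134 133 132 130 133 133 131 132 168 170 203 212 219 225 230 232 239 245 261 263 2
[... 214 characters left out ...]
 261 267 270 271 272 274 277
135 134 131 108 112 114 115 120 120 124 127 131 169 171 200 224 232 233 236 238 258 263 265 266 269 270 268 265
132 134 133 100 105 109 111 117 113 119 124 128 169 171 217 222 225 229 231 236 257 260 263 263 264 267 265 265
133 132 130  98 100 106 112 113 114 118 nan 124 134 134 214 218 222 227 232 240 245 252 259 262 268 267 266 266
136 135 136  73  94 111 109 111 116 116 118 131 128 134 132 134 224 232 238 241 247 254 259 267 268 266 266 267
136 135 134 132  95 100 112 114 110 112 122 128 133 134 134 220 229 233 239 264 271 272 262 268 268 266 268 268
132 133 135 133  95  98 103 110 108 116 124 129 136 134 134 135 226 231 267 268 273 nan 275 269 271 272 269 268
```

View pics/g2.png

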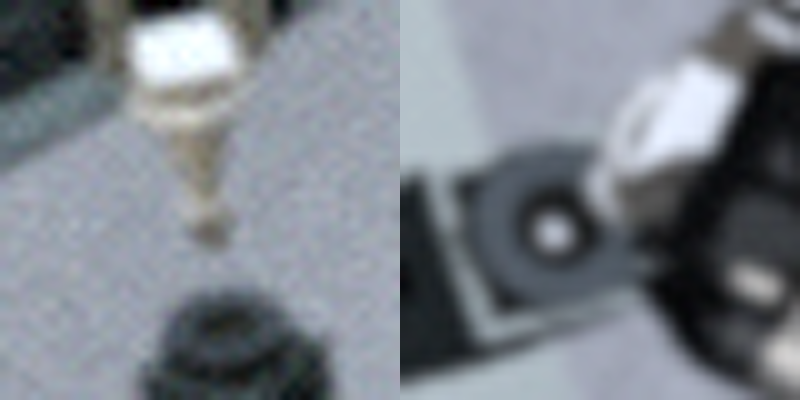

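```bash
cat > meas.py <<'E'
from h import *
import sys
from scipy.optimize import least_squares
tag=sys.argv[1]; fz=float(sys.argv[2]); x0=float(sys.argv[3]);y0=float(sys.argv[4])
for c in("top","scene"):
    X=cloud(c,np.load(f"{tag}_{c}.npy")).reshape(-1,3)
    X=X[np.hypot(X[:,0]-x0,X[:,1]-y0)<.025]
    st=X[(X[:,2]>fz-.040)&(X[:,2]<fz-.004)]; fl=X[(X[:,2]>fz+.001)&(X[:,2]<fz+.0065)]
    print(c,"stem",len(st),st.mean(0).round(4),"flange",len(fl),fl.mean(0).round(4))
    # surface fit of stem(profile) + flange
    def sd(P,q):
        r=np.hypot(P[:,0]-q[0],P[:,1]-q[1]); h=P[:,2]-fz
        prof=np.interp(h,[-.042,-.037,-.0285,-.028,-.016,-.0155,-.001],[.0025,.007,.007,.005,.005,.007,.007])
        ds=r-prof
        a=r-.0155;b=abs(h-.002)-.002
        df=np.minimum(np.maximum(a,b),0)+np.hypot(np.maximum(a,0),np.maximum(b,0))
        return np.where(h<-.001,np.minimum(abs(ds),.1),df)*1e3
    P=np.vstack([st,fl])
    s=least_squares(lambda q:sd(P,q/1e3),[x0*1e3,y0*1e3],loss="soft_l1",f_scale=1.); print("fit",s.x.round(2),s.cost,len(P))
E
python3 meas.py g .2009 .5161 -.3149
```

```text
top stem 12 [ 0.5137 -0.3123  0.1704] flange 20 [ 0.5188 -0.3049  0.2042]
fit [ 514.68 -317.88] 10.92149317900463 32
scene stem 51 [ 0.5166 -0.3108  0.1801] flange 27 [ 0.5211 -0.3053  0.2049]
fit [ 513.96 -314.12] 41.44902190125637 78
```

Emit:
send_rows:
  grip: [220,220,220,220,220]
  offset:
    - [5,-1,-1]
    - [10,-1,-1]
    - [15,-1,-1]
    - [20,-1,-1]
    - [20,-1,-1]
  twist: [0,0,0,0,0]

```text
clock: 14.9
position: [0.5143, -0.3131, 0.151]
ee_rot: [-0.613, -0.353, 0.614, -0.352]
ft_force: [-0.3, -0.8, -1.1]
grip_width: 0.342
```

```bash
python3 look.py i; python3 meas.py i .181 .5158 -.3135
```

```text
t 14.9 pos [ 0.5143 -0.3131  0.151 ] yawY -30.27 R [[-0.002, 0.864, -0.504], [0.001, -0.504, -0.864], [-1.0, -0.002, -0.0]] J [ 0.982  0.38  -0.646  1.55   0.234  1.292 -0.223] F [-0.3 -0.8 -1.1] g 0.34178110997792416
offset to target mm [-0.   0.5  1.4]
[[232.09436059 102.61843902]
 [234.35111613 116.48699252]]
top stem 14 [ 0.5113 -0.3092  0.1496] flange 19 [ 0.5179 -0.3033  0.1838]
fit [ 514.16 -314.62] 13.976073138294984 33
scene stem 46 [ 0.5147 -0.3087  0.1579] flange 23 [ 0.5196 -0.3053  0.1843]
fit [ 512.07 -312.24] 43.90270212735184 69
```

```bash
python3 ov.py i .5158 -.3135 .181 .514 -.3145 .1335 -120.3
```

```text
(no output)
```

View pics/i_ov.png

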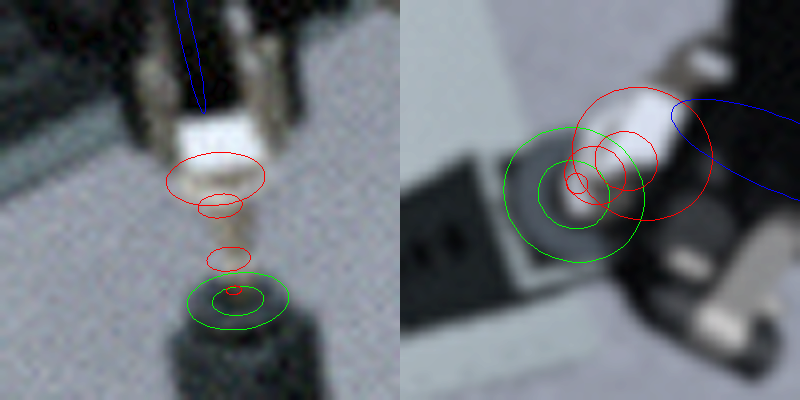

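Emit:
send_rows:
  grip: [220,220,220,220,220]
  offset:
    - [3,0.7,0.5]
    - [6,0.7,0.5]
    - [9,0.7,0.5]
    - [12,0.7,0.5]
    - [14,0.7,0.5]
  twist: [0,0,0,0,0]

```text
clock: 15.42
position: [0.5152, -0.3141, 0.1381]
ee_rot: [-0.613, -0.352, 0.613, -0.352]
ft_force: [-0.6, 0.5, -0.7]
grip_width: 0.345
```

```bash
python3 look.py j; python3 ov.py j .5150 -.314 .1656 .514 -.3145 .1335 -120.3; sleep 0
```

```text
t 15.4167 pos [ 0.5152 -0.3141  0.1381] yawY -30.27 R [[-0.0, 0.864, -0.504], [0.0, -0.504, -0.864], [-1.0, -0.0, 0.0]] J [ 0.98   0.391 -0.643  1.564  0.242  1.267 -0.228] F [-0.6  0.5 -0.7] g 0.3447909522744819
offset to target mm [ 0.  -0.8  1.1]
[[232.2854371  106.98409003]
 [234.49025204 120.61458349]]
```

View pics/j_ov.png

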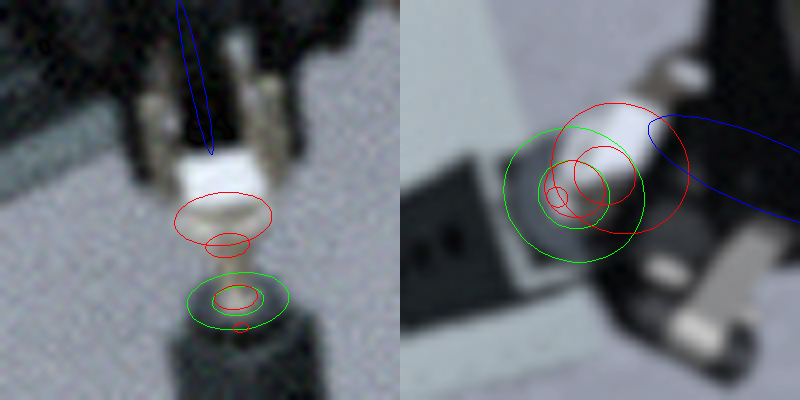

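Emit:
send_rows:
  grip: [220,220,220,220,220]
  offset:
    - [2,0,0]
    - [4,0,0]
    - [6,0,0]
    - [8,0,0]
    - [9,0,0]
  twist: [0,0,0,0,0]

```text
clock: 15.93
position: [0.5153, -0.3141, 0.1293]
ee_rot: [-0.613, -0.352, 0.613, -0.352]
ft_force: [0.3, -0.1, -0.6]
grip_width: 0.34
```

Emit:
send_rows:
  grip: [220,220,220,220,220]
  offset:
    - [0.5,0,0]
    - [1,0,0]
    - [1.5,0,0]
    - [2,0,0]
    - [2.5,0,0]
  twist: [0,0,0,0,0]

```text
clock: 16.35
position: [0.5154, -0.3142, 0.1272]
ee_rot: [0.613, 0.352, -0.613, 0.352]
ft_force: [0.0, -0.4, -1.5]
grip_width: 0.341
```

Emit:
send_rows:
  grip: [220,220,220,220,220]
  offset:
    - [0.6,0,0]
    - [1.2,0,0]
    - [1.8,0,0]
    - [2.4,0,0]
    - [3,0,0]
  twist: [0,0,0,0,0]

```text
clock: 16.77
position: [0.5154, -0.3141, 0.1241]
ee_rot: [0.613, 0.352, -0.613, 0.352]
ft_force: [0.3, -0.3, -1.2]
grip_width: 0.342
```

Emit:
send_rows:
  grip: [220,220,220,220,220]
  offset:
    - [0.3,0,0]
    - [0.6,0,0]
    - [0.9,0,0]
    - [1.2,0,0]
    - [1.5,0,0]
  twist: [0,0,0,0,0]

```text
clock: 17.18
position: [0.5155, -0.3143, 0.1227]
ee_rot: [0.613, 0.352, -0.613, 0.352]
ft_force: [0.7, -0.5, -1.4]
grip_width: 0.34
```

Emit:
send_rows:
  grip: [220,220,220,220,220]
  offset:
    - [0.3,0,0]
    - [0.6,0,0]
    - [0.9,0,0]
    - [1.2,0,0]
    - [1.5,0,0]
  twist: [0,0,0,0,0]

```text
clock: 17.6
position: [0.5155, -0.3145, 0.1213]
ee_rot: [0.613, 0.352, -0.613, 0.352]
ft_force: [0.4, -1.6, 0.5]
grip_width: 0.337
```

Emit:
send_rows:
  grip: [220,220,220,220,220]
  offset:
    - [0.3,0,0]
    - [0.6,0,0]
    - [0.9,0,0]
    - [1.2,0,0]
    - [1.2,0,0]
  twist: [0,0,0,0,0]

```text
clock: 18.02
position: [0.5155, -0.3144, 0.12]
ee_rot: [0.613, 0.352, -0.613, 0.352]
ft_force: [1.1, -3.1, 1.3]
grip_width: 0.344
```

Emit:
send_rows:
  grip: [220,220,220,220,220]
  offset:
    - [0.2,0,0]
    - [0.4,0,0]
    - [0.6,0,0]
    - [0.8,0,0]
    - [1,0,0]
  twist: [0,0,0,0,0]

```text
clock: 18.43
position: [0.5155, -0.3143, 0.119]
ee_rot: [0.613, 0.352, -0.613, 0.352]
ft_force: [0.2, -2.9, 1.9]
grip_width: 0.344
```

Emit:
send_rows:
  grip: [220,220,220,220,220]
  offset:
    - [0,0.3,0.5]
    - [0.3,0.5,0.9]
    - [0.6,0.5,0.9]
    - [0.8,0.5,0.9]
    - [1,0.5,0.9]
  twist: [0,0,0,0,0]

```text
clock: 18.85
position: [0.5155, -0.3149, 0.118]
ee_rot: [0.613, 0.352, -0.613, 0.352]
ft_force: [0.7, -1.0, 4.3]
grip_width: 0.342
```

Emit:
send_rows:
  grip: [220,220,220,220,220]
  offset:
    - [0.2,0,0]
    - [0.4,0,0]
    - [0.6,0,0]
    - [0.8,0,0]
    - [1,0,0]
  twist: [0,0,0,0,0]

```text
clock: 19.27
position: [0.5154, -0.3151, 0.117]
ee_rot: [0.613, 0.352, -0.613, 0.352]
ft_force: [1.0, -0.4, 4.0]
grip_width: 0.34
```

Emit:
send_rows:
  grip: [220,220,220,220,220]
  offset:
    - [0.2,0,0]
    - [0.4,0,0]
    - [0.6,0,0]
    - [0.8,0,0]
    - [0.8,0,0]
  twist: [0,0,0,0,0]

```text
clock: 19.68
position: [0.5155, -0.3152, 0.1163]
ee_rot: [0.613, 0.352, -0.613, 0.352]
ft_force: [0.2, -0.1, 5.5]
grip_width: 0.342
```

Emit:
send_rows:
  grip: [220,220,220,220,220]
  offset:
    - [0.2,0,0]
    - [0.4,0,0]
    - [0.6,0,0]
    - [0.8,0,0]
    - [0.8,0,0]
  twist: [0,0,0,0,0]

```text
clock: 20.1
position: [0.5155, -0.3153, 0.1158]
ee_rot: [0.613, 0.352, -0.613, 0.352]
ft_force: [-0.1, 0.6, 7.5]
grip_width: 0.342
```

Emit:
send_rows:
  grip: [220,220,220,220,220]
  offset:
    - [0.2,0,0]
    - [0.4,0,0]
    - [0.6,0,0]
    - [0.8,0,0]
    - [0.8,0,0]
  twist: [0,0,0,0,0]

```text
clock: 20.52
position: [0.5156, -0.3154, 0.1153]
ee_rot: [0.613, 0.352, -0.613, 0.352]
ft_force: [-1.3, -0.5, 10.7]
grip_width: 0.34
```

Emit:
send_rows:
  grip: [220,220,220,220,220]
  offset:
    - [0.2,0,0]
    - [0.4,0,0]
    - [0.6,0,0]
    - [0.8,0,0]
    - [0.8,0,0]
  twist: [0,0,0,0,0]

```text
clock: 20.93
position: [0.5151, -0.315, 0.1131]
ee_rot: [-0.613, -0.352, 0.613, -0.352]
ft_force: [0.8, -0.6, -0.5]
grip_width: 0.348
```

Emit:
send_rows:
  grip: [220,220,220,220,220]
  offset:
    - [0.4,0,0]
    - [0.8,0,0]
    - [1.2,0,0]
    - [1.6,0,0]
    - [2,0,0]
  twist: [0,0,0,0,0]

```text
clock: 21.35
position: [0.5151, -0.315, 0.1114]
ee_rot: [-0.613, -0.352, 0.613, -0.352]
ft_force: [-0.3, -0.1, -2.5]
grip_width: 0.336
```

Emit:
send_rows:
  grip: [220,220,220,220,220]
  offset:
    - [0.3,0,0]
    - [0.6,0,0]
    - [0.9,0,0]
    - [1.2,0,0]
    - [1.5,0,0]
  twist: [0,0,0,0,0]

```text
clock: 21.77
position: [0.5153, -0.3152, 0.1101]
ee_rot: [-0.613, -0.352, 0.613, -0.352]
ft_force: [-0.4, 0.6, -2.5]
grip_width: 0.338
```

Emit:
send_rows:
  grip: [220,220,220,220,220]
  offset:
    - [0.3,0,0]
    - [0.6,0,0]
    - [0.9,0,0]
    - [1.2,0,0]
    - [1.2,0,0]
  twist: [0,0,0,0,0]

```text
clock: 22.18
position: [0.5153, -0.3152, 0.1089]
ee_rot: [-0.613, -0.352, 0.613, -0.352]
ft_force: [0.1, -0.0, -1.5]
grip_width: 0.339
```

Emit:
send_rows:
  grip: [220,220,220,220,220]
  offset:
    - [0.3,0,0]
    - [0.6,0,0]
    - [0.9,0,0]
    - [1.2,0,0]
    - [1.2,0,0]
  twist: [0,0,0,0,0]

```text
clock: 22.6
position: [0.5153, -0.3152, 0.1077]
ee_rot: [-0.613, -0.352, 0.613, -0.352]
ft_force: [-0.3, -0.8, -1.7]
grip_width: 0.343
```

Emit:
send_rows:
  grip: [220,220,220,220,220]
  offset:
    - [0.2,0,0]
    - [0.4,0,0]
    - [0.6,0,0]
    - [0.8,0,0]
    - [0.8,0,0]
  twist: [0,0,0,0,0]

```text
clock: 23.02
position: [0.5154, -0.3152, 0.107]
ee_rot: [-0.613, -0.352, 0.613, -0.352]
ft_force: [-0.0, -0.1, -1.8]
grip_width: 0.341
```

Emit:
send_rows:
  grip: [220,220,220,220,220]
  offset:
    - [0.2,0,0]
    - [0.4,0,0]
    - [0.6,0,0]
    - [0.8,0,0]
    - [0.8,0,0]
  twist: [0,0,0,0,0]

```text
clock: 23.43
position: [0.5154, -0.3152, 0.1064]
ee_rot: [-0.613, -0.352, 0.613, -0.352]
ft_force: [0.1, 1.0, 1.2]
grip_width: 0.344
```

Emit:
send_rows:
  grip: [220,220,220,220,220]
  offset:
    - [0.2,0,0]
    - [0.4,0,0]
    - [0.6,0,0]
    - [0.8,0,0]
    - [0.8,0,0]
  twist: [0,0,0,0,0]

```text
clock: 23.85
position: [0.5155, -0.3152, 0.1057]
ee_rot: [0.613, 0.352, -0.613, 0.352]
ft_force: [-1.8, 1.1, 4.3]
grip_width: 0.343
```

Emit:
send_rows:
  grip: [220,220,220,220,220]
  offset:
    - [-0.4,0,0]
    - [-0.8,0,0]
    - [-1.2,0,0]
    - [-1.6,0,0]
    - [-2,0,0]
  twist: [0,0,0,0,0]

```text
clock: 24.27
position: [0.5152, -0.3151, 0.107]
ee_rot: [-0.613, -0.352, 0.613, -0.352]
ft_force: [-0.8, -0.0, -0.2]
grip_width: 0.338
```

Emit:
send_rows:
  grip: [220,220,220,220,220]
  offset:
    - [-0.2,0,0]
    - [-0.4,0,0]
    - [-0.6,0,0]
    - [-0.8,0,0]
    - [-0.8,0,0]
  twist: [0,0,0,0,0]

```text
clock: 24.68
position: [0.5154, -0.3152, 0.1083]
ee_rot: [0.613, 0.352, -0.613, 0.352]
ft_force: [0.3, 0.0, -2.1]
grip_width: 0.341
```

Emit:
send_rows:
  grip: [220,220,220,220,220]
  offset:
    - [-0.2,0,0]
    - [-0.4,0,0]
    - [-0.6,0,0]
    - [-0.8,0,0]
    - [-0.8,0,0]
  twist: [0,0,0,0,0]

```text
clock: 25.1
position: [0.5154, -0.3152, 0.1091]
ee_rot: [0.613, 0.352, -0.613, 0.352]
ft_force: [-0.2, -0.1, -1.7]
grip_width: 0.345
```

Emit:
send_rows:
  grip: [220,220,220,220,220]
  offset:
    - [-0.2,0,0]
    - [-0.4,0,0]
    - [-0.6,0,0]
    - [-0.8,0,0]
    - [-0.8,0,0]
  twist: [0,0,0,0,0]

```text
clock: 25.52
position: [0.5154, -0.3152, 0.1099]
ee_rot: [0.613, 0.352, -0.613, 0.352]
ft_force: [0.4, 0.7, -2.2]
grip_width: 0.338
```

Emit:
send_rows:
  grip: [220,220,220,220,220]
  offset:
    - [-0.2,0,0]
    - [-0.4,0,0]
    - [-0.6,0,0]
    - [-0.8,0,0]
    - [-0.8,0,0]
  twist: [0,0,0,0,0]

```text
clock: 25.93
position: [0.5154, -0.3152, 0.1107]
ee_rot: [0.613, 0.352, -0.613, 0.352]
ft_force: [-0.8, -0.2, -1.4]
grip_width: 0.343
```

Emit:
send_rows:
  grip: [220,220,220,220,220]
  offset:
    - [-0.2,0,0]
    - [-0.4,0,0]
    - [-0.6,0,0]
    - [-0.8,0,0]
    - [-0.8,0,0]
  twist: [0,0,0,0,0]

```text
clock: 26.35
position: [0.5154, -0.3152, 0.1115]
ee_rot: [0.613, 0.352, -0.613, 0.352]
ft_force: [-0.5, -0.9, -1.6]
grip_width: 0.344
```

Emit:
send_rows:
  grip: [220,220,220,220,220]
  offset:
    - [-0.2,0,0]
    - [-0.4,0,0]
    - [-0.6,0,0]
    - [-0.8,0,0]
    - [-0.8,0,0]
  twist: [0,0,0,0,0]

```text
clock: 26.77
position: [0.5153, -0.3151, 0.112]
ee_rot: [-0.613, -0.352, 0.613, -0.352]
ft_force: [1.3, -0.2, -4.5]
grip_width: 0.344
```

Emit:
send_rows:
  grip: [220,220,220,220,220]
  offset:
    - [-0.2,0,0]
    - [-0.4,0,0]
    - [-0.6,0,0]
    - [-0.8,0,0]
    - [-0.8,0,0]
  twist: [0,0,0,0,0]

```text
clock: 27.18
position: [0.5152, -0.3151, 0.1127]
ee_rot: [-0.613, -0.352, 0.613, -0.352]
ft_force: [1.5, -0.0, -8.2]
grip_width: 0.339
```

Emit:
send_rows:
  grip: [220,220,220,220,220]
  offset:
    - [-0.3,0,0]
    - [-0.6,0,0]
    - [-0.9,0,0]
    - [-0.9,0,0]
    - [-0.9,0,0]
  twist: [0,0,0,0,0]

```text
clock: 27.6
position: [0.5151, -0.3151, 0.1135]
ee_rot: [-0.613, -0.352, 0.613, -0.352]
ft_force: [3.7, -1.1, -14.5]
grip_width: 0.344
```

```bash
python3 -c "
from h import *
o=monitor.get_obs(); print(o['clock'],o['ft_force'],o['position'])"
```

```text
27.6 [  3.68211351  -1.12100562 -14.52745746] [ 0.51514066 -0.31511007  0.11351173]
```

Emit:
send_rows:
  grip: [220,220,220,220,220]
  offset:
    - [0.2,0,0]
    - [0.2,0,0]
    - [0.2,0,0]
    - [0.2,0,0]
    - [0.2,0,0]
  twist: [0,0,0,0,0]

```text
clock: 28.02
position: [0.5152, -0.3151, 0.1136]
ee_rot: [-0.613, -0.352, 0.613, -0.352]
ft_force: [2.5, -0.6, -14.5]
grip_width: 0.345
```

Emit:
send_rows:
  grip: [220,220,220,220,220]
  offset:
    - [0.25,0,0]
    - [0.25,0,0]
    - [0.25,0,0]
    - [0.25,0,0]
    - [0.25,0,0]
  twist: [0,0,0,0,0]

```text
clock: 28.43
position: [0.5153, -0.3152, 0.1135]
ee_rot: [-0.613, -0.352, 0.613, -0.352]
ft_force: [1.3, -0.4, -13.0]
grip_width: 0.343
```

Emit:
send_rows:
  grip: [220,220,220,220,220]
  offset:
    - [0,0,0]
    - [0,0,0]
    - [0,0,0]
    - [0,0,0]
    - [0,0,0]
  twist: [0,0,0,0,0]

```text
clock: 28.85
position: [0.5153, -0.3152, 0.1135]
ee_rot: [-0.613, -0.352, 0.613, -0.352]
ft_force: [0.2, -0.2, -13.3]
grip_width: 0.34
```

Emit:
send_rows:
  grip: [220,220,220,220,220]
  offset:
    - [0,0,0]
    - [0,0,0]
    - [0,0,0]
    - [0,0,0]
    - [0,0,0]
  twist: [0,0,0,0,0]

```text
clock: 29.27
position: [0.5153, -0.3151, 0.1135]
ee_rot: [-0.613, -0.352, 0.613, -0.352]
ft_force: [0.7, -0.1, -14.1]
grip_width: 0.343
```

Emit:
send_rows:
  grip: [220,220,220,220,220]
  offset:
    - [0,0,0]
    - [0,0,0]
    - [0,0,0]
    - [0,0,0]
    - [0,0,0]
  twist: [0,0,0,0,0]

```text
clock: 29.68
position: [0.5153, -0.3152, 0.1135]
ee_rot: [-0.613, -0.352, 0.613, -0.352]
ft_force: [-0.1, -0.2, -13.0]
grip_width: 0.339
```

Emit:
send_rows:
  grip: [220,220,220,220,220]
  offset:
    - [1,0,0]
    - [2,0,0]
    - [3,0,0]
    - [4,0,0]
    - [5,0,0]
  twist: [0,0,0,0,0]

```text
clock: 30.1
position: [0.5163, -0.3154, 0.1096]
ee_rot: [0.614, 0.351, -0.613, 0.353]
ft_force: [0.4, 0.4, -1.7]
grip_width: 0.34
```

Emit:
send_rows:
  grip: [220,220,220,220,220]
  offset:
    - [0.5,0,0]
    - [1,0,0]
    - [1.5,0,0]
    - [2,0,0]
    - [2.5,0,0]
  twist: [0,0,0,0,0]

```text
clock: 30.52
position: [0.5155, -0.3154, 0.1062]
ee_rot: [0.613, 0.352, -0.613, 0.352]
ft_force: [-0.8, 0.1, 1.0]
grip_width: 0.345
```

Emit:
send_rows:
  grip: [130,110,80,40,0]
  offset:
    - [0,0,0]
    - [0,0,0]
    - [0,0,0]
    - [0,0,0]
    - [0,0,0]
  twist: [0,0,0,0,0]

```text
clock: 30.93
position: [0.5154, -0.3152, 0.1061]
ee_rot: [0.613, 0.352, -0.613, 0.352]
ft_force: [-0.7, 0.8, -0.1]
grip_width: 0.942
```

Emit:
send_rows:
  grip: [0,0,0,0,0]
  offset:
    - [0,0,0]
    - [0,0,0]
    - [0,0,0]
    - [-4,0,0]
    - [-10,0,0]
  twist: [0,0,0,0,0]

```text
clock: 31.35
position: [0.515, -0.315, 0.1159]
ee_rot: [-0.613, -0.352, 0.613, -0.352]
ft_force: [-0.2, 0.2, 0.4]
grip_width: 1.0
```

```bash
python3 look.py k; python3 - <<'E'
from h import *
S=cv2.imread("pics/k_scene.png");T=cv2.imread("pics/k_top.png")
cv2.imwrite("pics/k2.png",np.hstack([cv2.resize(S[60:140,195:275],(400,400),interpolation=2),cv2.resize(T[180:240,480:540],(400,400),interpolation=2)]))
E
```

```text
t 31.35 pos [ 0.515  -0.315   0.1159] yawY -30.26 R [[-0.001, 0.864, -0.504], [0.001, -0.504, -0.864], [-1.0, -0.001, -0.0]] J [ 0.977  0.411 -0.637  1.589  0.255  1.228 -0.235] F [-0.2  0.2  0.4] g 0.9996661948787156
offset to target mm [ 0.  -1.1  0.2]
[[233.28389458 114.14020152]
 [235.43679842 127.36454822]]
```

View pics/k2.png

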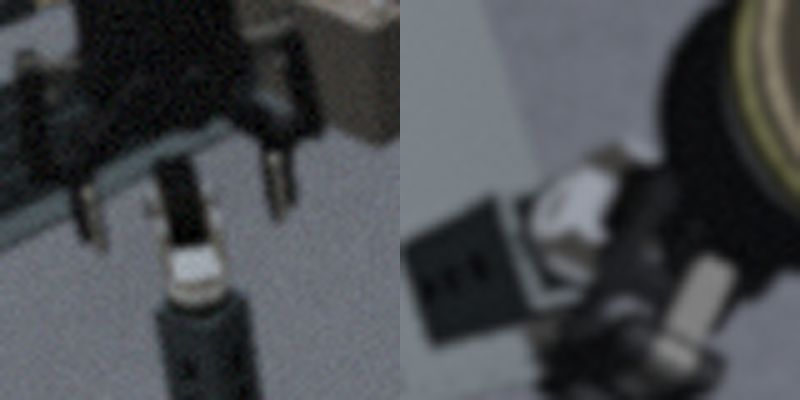

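Emit:
send_rows:
  grip: [0,0,0,0,0]
  offset:
    - [-10,0,0]
    - [-25,0,0]
    - [-50,0,0]
    - [-80,0,0]
    - [-110,0,0]
  twist: [0,0,0,0,0]

```text
clock: 31.87
position: [0.515, -0.3149, 0.2277]
ee_rot: [-0.613, -0.352, 0.613, -0.352]
ft_force: [0.1, -0.2, 0.1]
grip_width: 1.0
```

Emit:
send_rows:
  grip: [0,0,0,0,0]
  offset:
    - [-30,0,0]
    - [-60,0,0]
    - [-80,0,20]
    - [-90,0,50]
    - [-90,0,80]
  twist: [0,0,0,0,0]

```text
clock: 32.28
position: [0.4759, -0.3845, 0.3201]
ee_rot: [0.614, 0.351, -0.612, 0.355]
ft_force: [0.6, -1.2, 0.0]
grip_width: 1.0
```

Emit:
send_rows:
  grip: [0,0,0,0,0]
  offset:
    - [0,0,25]
    - [0,0,50]
    - [0,0,70]
    - [0,0,80]
    - [0,0,80]
  twist: [0,0,0,0,0]

```text
clock: 32.7
position: [0.433, -0.4555, 0.3161]
ee_rot: [-0.614, -0.351, 0.614, -0.351]
ft_force: [0.2, 0.1, 0.2]
grip_width: 1.002
```

```bash
python3 look.py m; python3 - <<'E'
from h import *
S=cv2.imread("pics/m_scene.png");T=cv2.imread("pics/m_top.png")
cv2.imwrite("pics/m2.png",np.hstack([cv2.resize(S[60:220,140:380],(480,320),interpolation=2),cv2.resize(T[180:240,480:540],(320,320),interpolation=2)]))
a=np.linspace(0,6.28,8)
for c,(l,t,w,h) in(("top",(480,185,60,60)),("scene",(205,80,60,60))):
    X=cloud(c,np.load(f"m_{c}.npy"),(l,t,w,h)).reshape(-1,3); X=X[np.hypot(X[:,0]-.515,X[:,1]+.315)<.045]; print(c,"wheel top z",np.sort(X[:,2])[-12:].round(4))
from fit import *
P=[]
for c in("scene","top"):
    X=cloud(c,np.load(f"m_{c}.npy")).reshape(-1,3); P.append(X[(np.hypot(X[:,0]-.515,X[:,1]+.315)<.045)&(X[:,2]>.139)&(X[:,2]<.21)])
for Q in P+[np.vstack(P)]:
    s=fitc(Q,[.515,-.315,.1335,-2.1],1); print(s.cost,s.x.round(4))
E
```

```text
t 32.7 pos [ 0.433  -0.4555  0.3161] yawY -30.48 R [[-0.0, 0.862, -0.507], [-0.0, -0.507, -0.862], [-1.0, -0.0, 0.001]] J [ 1.15   0.366 -0.581  1.206  0.198  1.625  0.079] F [0.2 0.1 0.2] g 1.001680693088056
offset to target mm [-1.000e-01 -1.700e+00 -1.625e+02]
[[209.89893804  12.22630387]
 [212.80067682  28.85922304]]
top wheel top z [0.2004 0.2004 0.2005 0.2005 0.2006 0.2006 0.2007 0.2008 0.2009 0.2014
 0.2019 0.2019]
scene wheel top z [0.1989 0.199  0.199  0.199  0.1991 0.1991 0.1994 0.1995 0.1995 0.1997
 0.2    0.2004]
474.5858810363086 [ 0.5229 -0.3049  0.1418 -2.0444  0.0099  0.2777 -0.2393]
593.7185951111118 [ 0.5173 -0.3035  0.1424 -2.1113  0.0116  0.3875 -0.0935]
1149.767233477635 [ 0.5187 -0.3026  0.1431 -2.1141  0.0103  0.3838 -0.14  ]
```

View pics/m2.png

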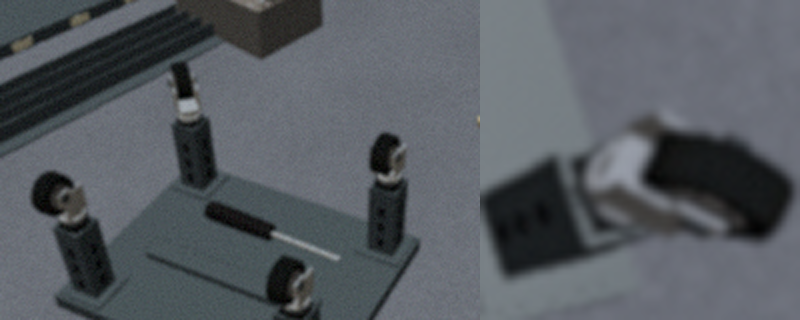

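View pics/m_top.png

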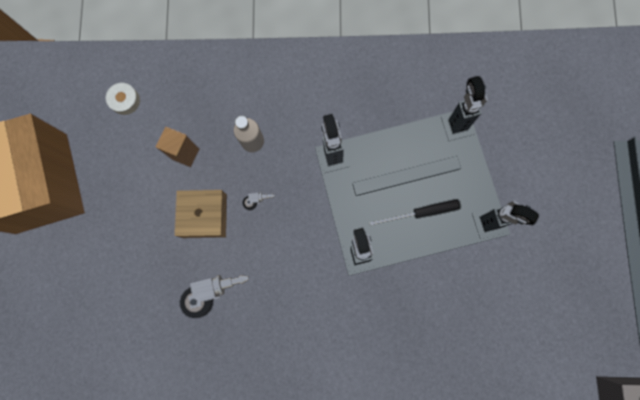

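```bash
python3 -c "
from workcell import manip
print(manip.hand_in())"
```

```text
the job is handed in; nothing more can be done
None
```

The castor is snapped into the empty socket, has passed its tug check, and stands upright. I let go of it, backed the arm away and handed the job in at about 33 s.

- **Snap:** the push built up to about 11 N on the wrist reading (about 12 N on the socket), then the force dropped away. I lowered it until the flange touched the rim, with about 6 N on it.
- **Tug:** pulling up, it had about 5 mm of play and then the catches held. The wrist read 13–14.5 N for about 2 s. Allowing for about 1.6 N of castor weight, the socket took roughly 11.5–13 N.
- **Last checks:** in the final pictures the wheel top is about 0.200 m high, which matches the measured rim height of 0.1335 m plus 66 mm, so the castor is fully home. The carton, bottle, screwdriver and other castors look unmoved.

**What disagreed:**
- The reported tool height was about 35–38 mm below where the fingers showed in the pictures, so I worked from the pictures and from touching things.
- The rim measured 0.1335 m, not the 0.138 m the text implies.
- The two cameras differed by about 3–4 mm on the socket position. I took a value in between and moved about 1 mm sideways when I felt the stem being pushed.
- A last shape fit to the depth data suggested the castor was tilted by about 20°. I put that down to the rough model, because the picture and the wheel height both show it upright.

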